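Move plug gauges from a sloping case to a spring-clip rack

TASK

Set out the red and the blue plug gauge for the panel check: pull each one by its knob straight out of its pocket in the sloping case and, holding it upright, push it sideways from the front by its slim neck into the spring clip with its own colour tag, until it snaps fully home, with its flange above the clip's jaws and its plug below them. Let go of both; do not drop or lay down a gauge, and leave the two black gauges, the swab cup, the capacitor and the heat sink where they stand.

Things in the scene. Friction and masses are not known exactly. Their poses are not given: they have to be found in the camera images.
- red_gauge_knob (a point): Centre of the red knob (18 mm dia, 26 mm long) of the red plug gauge, the only part that can be gripped while it is in the case. Gauge: round, 91 mm long, 70 g; z axis along it, plug end to knob. The point lies 78 mm from the plug end, 41 mm above the middle of the neck, 23 mm above the flange's top, 13 mm below the knob's top. Between flange and knob is a stem 11 mm dia, 10 mm long.
- red_gauge_neck (a point): Middle of the slim steel neck (12 mm dia, 26 mm long) of the red gauge; z axis towards the knob. Below the neck is the steel plug, 18 mm dia, 24 mm long, whose end lies 37 mm from this point; above the neck the red flange, 26 mm dia, 5 mm thick.
- blue_gauge_knob (a point): Centre of the blue knob of the blue plug gauge, the same as the red one but for its colour; z axis from plug end to knob.
- blue_gauge_neck (a point): Middle of the slim neck of the blue gauge, 37 mm from the plug end; z axis towards the knob.
- red_clip (a point): Seat of the red-tagged clip: where the middle of the neck comes when home, 56 mm above the bench. x axis: level, the way a gauge is pushed in (mouth faces -x); y along the rack; z up. The neck's middle may come in up to 7 mm above or below it (else plug or flange hits the jaws); when let go the gauge may slide down to 7 mm below. Red tag 14 x 34 mm on the base, 30 mm in front of the seat, 8 mm high.
- blue_clip (a point): Seat of the blue-tagged spring clip, in all else as the red one (blue tag on the base 30 mm in front).
- gauge_case: Grey sloping case, fixed; black face 97 x 196 mm leaning 30 degrees. Origin under its middle on the bench; front -x; y along its three pockets, 65 mm apart, holding the red, blue and a black gauge in any order. Pocket axes lean 30 degrees from vertical, knobs towards -x. Pockets square, 20 mm, for the 18 mm plug; flange sunk in the face, its top 1 mm below it; a gauge comes free 56 mm out along its axis. Knob centres at 98 mm height.
- case_lid (a point): Middle of the upper edge of the case's open lid, 213 mm above the bench. The lid (196 mm wide, fixed) stands square to the face, parallel to the pocket axes and 65 mm behind them, reaching 115 mm beyond the face: it overhangs the pockets, so a gripper pointing straight down hits it and must come in tilted, along the gauge's axis.
- clip_rack: Aluminium rack, fixed, base 80 x 190 x 5 mm; origin under its middle on the line of seats; three spring clips 65 mm apart along y, mouths to -x, one without tag holding a black gauge. Jaws 12 mm high (50 to 62 mm above the bench), flared mouth 34 mm wide 17 mm in front of the seat; they snap behind the neck at about 6 N. Rubber stop behind the neck; back board 62 mm high, 11 mm behind the seats.
- black_gauge_a_knob (a point): Centre of the knob of the black gauge in the case, to be left there; same shape as the red gauge.
- black_gauge_b_knob (a point): Centre of the knob of the black gauge in the clip rack, to be left there; same shape, upright, knob centre 90 mm above the bench.
- cup_mid (a point): Middle of the black square swab cup, 54 x 54 x 62 mm high, with a white stick in it that stands up to 84 mm, between case and rack, nearer the robot; leave alone.
- cap_mid (a point): Middle of the black standing capacitor, 26 mm dia, 35 mm high; leave alone.
- sink_mid (a point): Middle of the black heat sink, 30 x 40 x 22 mm high; leave alone.

How it is judged:
By the outcome, as a careful person would: the job done as asked, in the order asked, and still so for the second after the job is handed in, with the robot touching nothing.
It also fails if it takes over 66 s, if anything falls off the work surface, if the arm or the gripper's body presses on something with over 40 N, if the wrist force passes 120 N, or if a joint passes its speed limit or range.

ROBOT

A 6-joint arm with a two-finger parallel gripper is mounted at the origin on a cart in front of the work surface, level with it; the furniture and walls round the work are solid. World frame = base frame: x ahead of the robot, y to its left, z up, the work surface at z = 0. Lengths are in m, angles in rad, forces in N, time in s.
With the tool pointing down it reaches from about 0.25 to 0.775 m from the base axis. Payload 8.9 kg.
Tool frame: the origin (TCP) lies between the finger pads; the fingertips stand manip.nose_length ahead of it and the grasp point (between the pads) lies 3 mm ahead of it (manip.nose_length is the distance from the TCP to the fingertips, in m); z points along the fingers, y is the direction in which the jaws open and shut (so a half turn about z gives the same grasp; the last joint's range is limited). The gripper opens to 85 mm and grips with 20 to 120 N. Pads are 22 mm wide; open, the fingers measure 114 mm over their backs; the gripper's body (76 mm by 85 mm) begins 54 mm behind the grasp point. The pads swing forward as they close: fully open they stand 13 mm farther back than shut.
Start: joints at [-1.387, 0.291, -0.153, 1.127, 0, 1.431], TCP at [0.167, -0.498, 0.253] pointing down, gripper open.
Joint ranges: [-2.52, 2.52], [-0.91, 1.74], [-1.3, 1.37], [-1.96, 2.02], [-1.52, 1.47], [-3.14, 3.14]. Speed limits (rad/s): [2.22, 2.22, 2.79, 3.14, 3.14, 3.14].

INTERFACE

Orientations are given as a 3x3 rotation matrix whose columns are the frame's x, y, z axes.
In Python, from bench import readout, imaging, manip, trace, place_of gives the robot as it stands.
- The arm moves only by the tool play_rows, never from a script. Its argument "increments" is a list of rows, each an object with "rotation": the turn, a rotation vector about the tool's x, y, z in degrees, a list of three; "delta_pos": the shift along the tool's x, y, z in m, a list of three; "hand": the gripper command: -1 is fully open, 1 is shut, values between are in proportion. In form: [{"rotation": [ax, ay, az], "delta_pos": [x, y, z], "hand": hand}, ...]. A call has 1 to 10 rows; each row is the pose to reach, as a shift and turn from the pose commanded when the call began, along the tool's axes at that moment; what a row does not reach only later rows make up. A row lasts 1/12 s, in which the tool goes at most 41.7 mm and 7.16 degrees, less where a joint would pass 70% of its speed; a pose out of reach is approached as far as the arm can. A call with a gripper value outside its range is refused whole. The fingers move at their own pace and stop on an object; the grip force is fixed at half the most. Time passes only in rows, so rows that repeat a pose let the fingers close. It gives the time, the measured TCP pose, the force and the opening at its end, in the units of the state.
- readout.sense(): the state, without advancing time (a new reading comes with each control period).
- imaging.capture(name): name is "scene" or "side" or "wrist"; returns a dict with "img" (384x512x3 uint8, blue, green, red), "fx", "fy", "cx", "cy" (pixels), "T" (4x4, takes a point from camera to world coordinates); the wrist camera has in their place "tool_from_camera" (4x4, takes a point from camera to tool coordinates, whose origin is the TCP and whose axes are the flange's). Camera axes: x right, y down, z forward; pixel columns grow to the right and rows downward; lengths in m; the calibration is good to about 2 mm. The wrist camera is an equidistant fisheye: a pixel r from the principal point sees the ray r / f radians off the axis. A picture is of the moment at which its call begins: read the wrist's pose just before it. There is no depth.
- manip.finish_job(): hands the job in, once; it reports no verdict.
Trained networks look in a picture, given as the dict that the camera call returned (one of the last four; its "shot" number tells which), for a name from the list of things; names that differ only in an ending like _2 or _b are one class to them, and where a whole thing is asked for, a point or a joint stands for the part that bears it (a point fixed in the world has none). Each returns a list of dicts, best first, with "confidence" (0 to 1); they miss things now and then, are a little off and sometimes report something else, mostly with a low value. They report only what shows in the picture. A call takes as long as a camera call.
- trace(thing, picture): "mask" (384x512 bool, what is visible of it) and "extent" ([left, top, right, bottom] in pixels, round what is visible of it).
- place_of(thing, picture): "uv" ([column, row] in pixels: a listed point, or the origin of a listed thing).
The state is a dict: "clock": time; "joints": joint angles; "dq": joint speeds; "joint_efforts": joint torques, N m; "eef_pos": TCP position; "tcp_rot": TCP orientation; "contact_force": force on the tool from outside, world axes, zero at the start; "ft_torque": the same for the moment, N m; "grip_width": finger opening in m.
Only numpy, scipy, OpenCV 4.12 (cv2) and the standard library are available. Lean on these libraries where they do the work, as an engineer would, in place of code of your own. Each camera call takes 0.05 s, during which the arm holds its last target.

## Working session

There is one attempt and no reset: what is moved stays moved. The work goes in short steps, Python scripts to look and compute and a tool call to move; the robot and the scene stay as the last step left them, time stands still between calls to the robot, and variables do not carry over. Pictures are saved under pics/ and viewed, and the job is handed in when it is done.

Besides the shell and the picture viewer there is one more tool, called as name(argument=value, ...) on one line, values as JSON. play_rows: Moves the arm, as the interface text tells. Its arguments: {"type":"object","properties":{"increments":{"type":"array"}},"required":["increments"]}

```bash
ls; mkdir -p pics; cat > h.py <<'E'
import numpy as np, cv2
from bench import readout, imaging, manip, trace, place_of
E
python3 - <<'E'
from h import *
s=readout.sense()
print(s['clock'],s['joints'],s['eef_pos'],s['tcp_rot'],s['grip_width'],manip.nose_length)
for n in ['scene','side']:
    c=imaging.capture(n); cv2.imwrite(f'pics/{n}0.png',c['img']); print(n,c['fx'],c['cx'],c['cy'],np.round(c['T'],3).tolist())
    for t in ['red_gauge_knob','blue_gauge_knob','red_gauge_neck','blue_gauge_neck','red_clip','blue_clip','gauge_case','case_lid','clip_rack','black_gauge_a_knob','cup_mid','cap_mid','sink_mid']:
        print(t,[(np.round(d['uv'],1).tolist(),round(d['confidence'],2)) for d in place_of(t,c)][:3])
c=imaging.capture('wrist'); cv2.imwrite('pics/wrist0.png',c['img']); print(c['tool_from_camera'],c['fx'],c['cx'],c['cy'])
E
```

```text
pics
0.0 [-1.38732648e+00  2.91269303e-01 -1.54154439e-01  1.12669488e+00
 -1.28081281e-06  1.43148753e+00] [ 0.16645253 -0.49746841  0.2527275 ] [[ 9.48357706e-01  3.17202778e-01 -2.42502723e-04]
 [ 3.17202818e-01 -9.48356833e-01  1.29987350e-03]
 [ 1.82344371e-04 -1.30966760e-03 -9.99999126e-01]] 0.08520581879431864 0.022
scene 437.7154732477302 250.6843935548965 191.4802337563457 [[-0.64, -0.324, 0.697, -0.143], [-0.769, 0.281, -0.575, 0.64], [-0.01, -0.903, -0.429, 0.541], [0.0, 0.0, 0.0, 1.0]]
red_gauge_knob [([171.3, 251.7], 0.75), ([190.9, 232.1], 0.59)]
blue_gauge_knob [([204.7, 216.1], 0.66)]
red_gauge_neck [([164.0, 263.2], 0.49)]
blue_gauge_neck [([201.5, 232.1], 0.53)]
red_clip []
blue_clip []
gauge_case [([170.0, 265.7], 0.85), ([278.3, 210.1], 0.51)]
case_lid [([206.2, 217.3], 0.75), ([177.0, 180.5], 0.63), ([345.8, 238.0], 0.54)]
clip_rack [([281.4, 215.5], 0.57), ([314.6, 241.1], 0.16)]
black_gauge_a_knob [([192.2, 234.2], 0.58)]
cup_mid [([286.4, 254.9], 0.63)]
cap_mid [([208.5, 216.6], 0.72), ([312.4, 240.9], 0.45)]
sink_mid [([344.5, 239.4], 0.74), ([313.8, 241.0],
[... 338 characters left out ...]
, 288.3], 0.69)]
blue_gauge_neck [([216.3, 251.3], 0.54)]
red_clip [([229.6, 235.2], 0.65)]
blue_clip [([230.5, 236.8], 0.18)]
gauge_case [([210.3, 288.0], 0.6), ([217.5, 248.2], 0.5), ([230.3, 291.0], 0.2)]
case_lid [([223.7, 221.2], 0.63)]
clip_rack [([237.1, 193.8], 0.92)]
black_gauge_a_knob [([233.7, 252.9], 0.58)]
cup_mid [([291.2, 235.8], 0.97)]
cap_mid []
sink_mid []
[[ 1.17414304e-04 -9.65898861e-01 -2.58919635e-01  6.52965007e-02]
 [ 9.99999676e-01 -9.27119856e-05  7.99339406e-04  5.86697316e-05]
 [-7.96085975e-04 -2.58919645e-01  9.65898537e-01 -1.19594061e-01]
 [ 0.00000000e+00  0.00000000e+00  0.00000000e+00  1.00000000e+00]] 297.3186396354542 258.4846784889193 188.14302669638298
```

View pics/scene0.png

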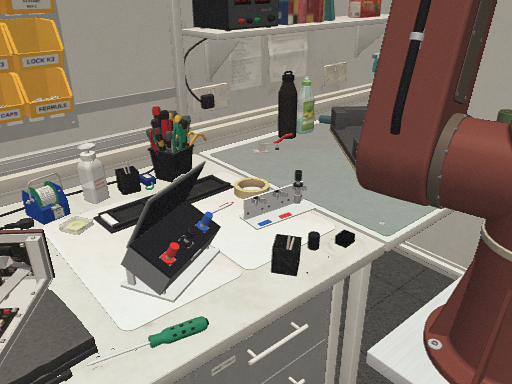

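View pics/side0.png

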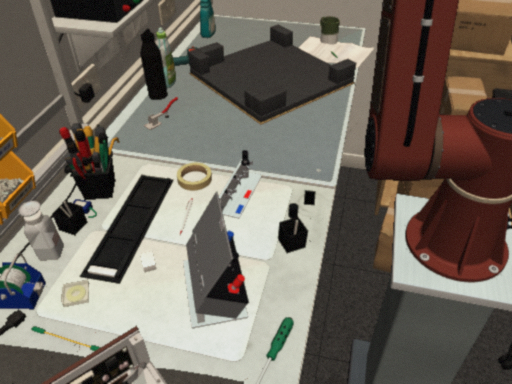

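View pics/wrist0.png

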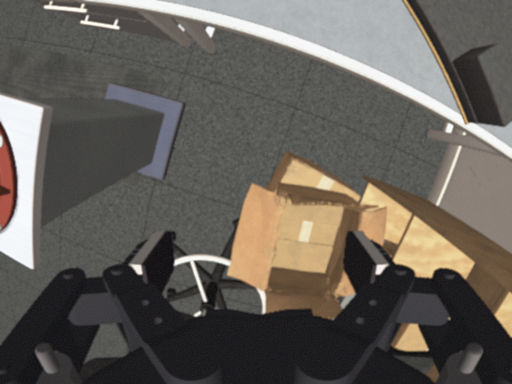

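The scene view shows the red knob at about (171,251), the black one at (191,233) and the blue one at (206,221). The blue tag is at about (265,222) and the red tag at (285,215), with a black gauge in the third clip. The cup is at (286,255), the cap at (314,241) and the sink at (345,239).

I'll enlarge crops next to refine these.

```bash
cat >> h.py <<'E'
def ray(c,uv):
    T=c['T']; d=T[:3,:3]@np.array([(uv[0]-c['cx'])/c['fx'],(uv[1]-c['cy'])/c['fy'],1.]); return T[:3,3],d/np.linalg.norm(d)
def atz(c,uv,z):
    o,d=ray(c,uv); return o+d*(z-o[2])/d[2]
def proj(c,p):
    T=c['T']; q=T[:3,:3].T@(np.asarray(p)-T[:3,3]); return np.array([c['fx']*q[0]/q[2]+c['cx'],c['fy']*q[1]/q[2]+c['cy']])
def tri(rs):
    A=0;b=0
    for o,d in rs:
        M=np.eye(3)-np.outer(d,d);A=A+M;b=b+M@o
    return np.linalg.solve(A,b)
E
python3 - <<'E'
from h import *
import pickle
cs={}
for n,(x0,y0,x1,y1) in {'scene':(110,160,370,310),'side':(170,130,330,340)}.items():
    c=imaging.capture(n); cs[n]=c
    cr=c['img'][y0:y1,x0:x1]; k=min(800/cr.shape[1],600/cr.shape[0]); k=int(k*10)/10
    cv2.imwrite(f'pics/{n}crop1.png',cv2.resize(cr,None,fx=k,fy=k,interpolation=cv2.INTER_CUBIC)); print(n,k)
pickle.dump(cs,open('c0.pkl','wb'))
# colour blobs
for n,c in cs.items():
    hsv=cv2.cvtColor(c['img'],cv2.COLOR_BGR2HSV)
    for col,m in {'red':((hsv[...,0]<8)|(hsv[...,0]>172))&(hsv[...,1]>170)&(hsv[...,2]>90),'blue':(abs(hsv[...,0].astype(int)-110)<14)&(hsv[...,1]>150)&(hsv[...,2]>60)}.items():
        N,l,st,ce=cv2.connectedComponentsWithStats(m.astype(np.uint8))
        for i in range(1,N):
            x,y=ce[i]
            if st[i,4]>=8 and (110<x<370) and 130<y<320: print(n,col,st[i],np.round(ce[i],1))
E
```

```text
scene 3.0
side 2.8
scene red [155 129   3   4   8] [156.2 130.5]
scene red [149 131   8  20  52] [152.1 140.9]
scene red [274 134  19   9  42] [283.1 137.5]
scene red [279 213  12   5  33] [284.6 214.9]
scene red [167 242  12  14 110] [172.5 248.5]
scene red [161 253  14  11  70] [166.9 259. ]
scene blue [140 177  16   9  80] [148.  180.6]
scene blue [201 212  11  12  79] [206.5 217.7]
scene blue [259 220  12   6  38] [264.3 222.3]
scene blue [197 222  11   9  49] [201.5 226.6]
side red [245 191   6   7  22] [247.2 193.9]
side red [228 274  16  20 166] [235.8 283.9]
side blue [237 205   6   8  26] [239.2 208.7]
side blue [228 232   5   8  29] [229.9 234.8]
```

View pics/scenecrop1.png

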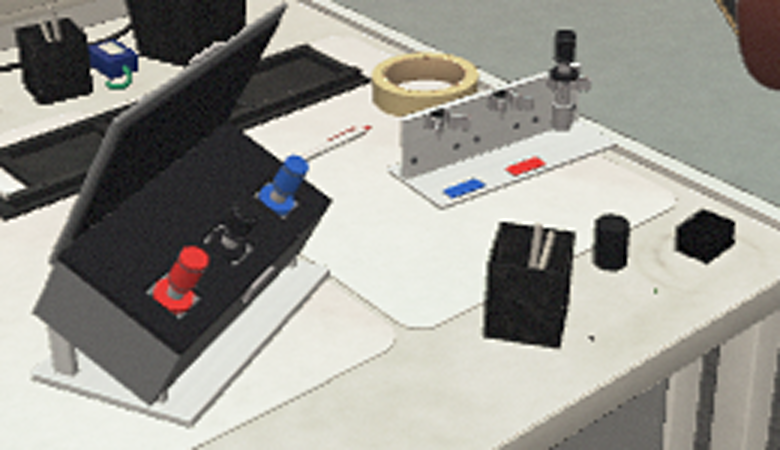

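View pics/sidecrop1.png

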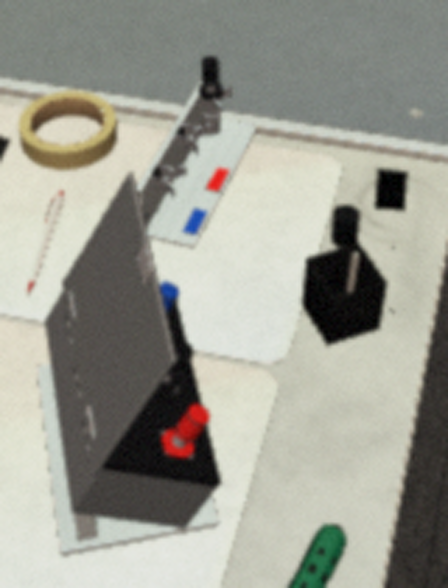

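```bash
python3 - <<'E'
from h import *
import pickle
cs=pickle.load(open('c0.pkl','rb')); a,b=cs['scene'],cs['side']
rk=atz(a,(172.5,248.5),.098); bk=atz(a,(206.5,217.7),.098)
print('red knob',rk,'blue',bk,np.linalg.norm(rk-bk))
print('red side', atz(b,(239,279),.098))
rt=[atz(a,(284.6,214.9),.008),atz(b,(247.2,193.9),.008)]; bt=[atz(a,(264.3,222.3),.008),atz(b,(239.2,208.7),.008)]
print('tags',rt,bt,np.linalg.norm(rt[0]-bt[0]),np.linalg.norm(rt[1]-bt[1]))
print('bg',atz(a,(298,178),.09),'cup',atz(a,(286,255),.031),'cap',atz(a,(313.5,241),.018),'sink',atz(a,(345,239),.011))
E
```

```text
red knob [0.48194281 0.31429107 0.098     ] blue [0.53863702 0.19882041 0.098     ] 0.1286378904130158
red side [0.47910035 0.31239124 0.098     ]
tags [array([ 0.55905396, -0.05011044,  0.008     ]), array([ 0.55905446, -0.04828174,  0.008     ])] [array([0.56411762, 0.01430587, 0.008     ]), array([0.56476002, 0.01541934, 0.008     ])] 0.06461502598724486 0.06395608041510581
bg [ 0.5717145 -0.1070109  0.09     ] cup [0.40072689 0.09831139 0.031     ] cap [ 0.41489965 -0.00122062  0.018     ] sink [ 0.38138649 -0.0706695   0.011     ]
```

Both cameras agree on the case and rack positions to within about 2 mm. I'll fit their frames next and plan the moves.

```bash
cat >> h.py <<'E'
from scipy.spatial.transform import Rotation as Ro
# case
def case_frame(rk,bk):
    y=(rk-bk)[:2]; y/=np.linalg.norm(y); x=np.array([y[1],-y[0]])
    X=np.array([x[0],x[1],0]);Y=np.array([y[0],y[1],0]); a=-.5*X+np.array([0,0,.8660254])
    return X,Y,a
def Rtool(z,x):
    z=z/np.linalg.norm(z); x=x-z*(x@z); x/=np.linalg.norm(x); return np.stack([x,np.cross(z,x),z],1)
def move(p,R,pc=None,Rc=None):
    s=readout.sense(); pc=s['eef_pos'] if pc is None else pc; Rc=s['tcp_rot'] if Rc is None else Rc
    d=Rc.T@(np.asarray(p)-pc); r=Ro.from_matrix(Rc.T@R).as_rotvec(degrees=True)
    print('rotation',np.round(r,2).tolist(),'delta_pos',np.round(d,4).tolist(),'dist',round(float(np.linalg.norm(d)),4))
def wray(c,uv,p,R):
    u=np.array([uv[0]-c['cx'],uv[1]-c['cy']])/c['fx']; r=np.linalg.norm(u); v=np.array([*(u/max(r,1e-9)*np.sin(r)),np.cos(r)])
    T=c['tool_from_camera']; d=R@(T[:3,:3]@v); return p+R@T[:3,3],d/np.linalg.norm(d)
def wproj(c,P,p,R):
    T=c['tool_from_camera']; q=T[:3,:3].T@(R.T@(np.asarray(P)-p)-T[:3,3]); th=np.arctan2(np.hypot(q[0],q[1]),q[2]); n=np.hypot(q[0],q[1])
    return np.array([c['cx']+c['fx']*th*q[0]/n,c['cy']+c['fx']*th*q[1]/n])
RK=np.array([.4805,.3133,.098]); BK=np.array([.5386,.1988,.098])
CX,CY,CA=case_frame(RK,BK)
E
python3 - <<'E'
from h import *
print(CX,CY,CA)
R=Rtool(-CA,CY); P=RK+CA*.103
print(P,R)
Rm=Rtool(np.array([0,0,-1.]),np.array([np.cos(np.radians(70)),np.sin(np.radians(70)),0]))
p1=np.array([.38,0.0,.30])
move(p1,Rm)
move(P,R,p1,Rm)
E
```

```text
[0.89176348 0.45250182 0.        ] [-0.45250182  0.89176348  0.        ] [-0.44588174 -0.22625091  0.8660254 ]
[0.43457418 0.28999616 0.18720062] [[-4.52501818e-01  7.72289827e-01  4.45881742e-01]
 [ 8.91763480e-01  3.91878069e-01  2.26250910e-01]
 [ 1.43376754e-17  5.00000002e-01 -8.66025403e-01]]
rotation [0.0, 0.0, -51.51] delta_pos [0.3604, -0.4045, -0.0467] dist 0.5437
rotation [-28.29, 12.27, -45.8] delta_pos [0.2912, -0.0479, 0.1128] dist 0.3159
```

play_rows(increments=[{"rotation":[0,0,-51.5],"delta_pos":[0.36,-0.405,-0.047],"hand":-1},{"rotation":[0,0,-51.5],"delta_pos":[0.36,-0.405,-0.047],"hand":-1},{"rotation":[0,0,-51.5],"delta_pos":[0.36,-0.405,-0.047],"hand":-1},{"rotation":[0,0,-51.5],"delta_pos":[0.36,-0.405,-0.047],"hand":-1},{"rotation":[0,0,-51.5],"delta_pos":[0.36,-0.405,-0.047],"hand":-1},{"rotation":[0,0,-51.5],"delta_pos":[0.36,-0.405,-0.047],"hand":-0.1},{"rotation":[0,0,-51.5],"delta_pos":[0.36,-0.405,-0.047],"hand":-0.1},{"rotation":[0,0,-51.5],"delta_pos":[0.36,-0.405,-0.047],"hand":-0.1},{"rotation":[0,0,-51.5],"delta_pos":[0.36,-0.405,-0.047],"hand":-0.1},{"rotation":[0,0,-51.5],"delta_pos":[0.36,-0.405,-0.047],"hand":-0.1}])

```text
clock: 2.38
eef_pos: [0.3299, -0.1143, 0.2898]
tcp_rot: [[0.342, 0.94, 0.001], [0.94, -0.342, -0.001], [-0.0, 0.001, -1.0]]
contact_force: [1.5, -0.8, 0.3]
grip_width: 0.0472
```

```bash
python3 - <<'E'
from h import *
s=readout.sense(); print(s['clock'],s['eef_pos'],s['joints'],s['grip_width'])
R=Rtool(-CA,CY); move(RK+CA*.103,R)
E
```

```text
2.3833 [ 0.32989441 -0.11432798  0.28980963] [-5.43958774e-01 -7.33354511e-02 -4.73605635e-01  1.16937805e+00
  9.15695657e-06  1.37637683e+00] 0.04719962028469049
rotation [-28.23, 12.32, -45.82] delta_pos [0.4157, -0.0402, 0.1025] dist 0.4301
```

play_rows(increments=[{"rotation":[-28.2,12.3,-45.8],"delta_pos":[0.4,-0.04,0.09],"hand":-0.1},{"rotation":[-28.2,12.3,-45.8],"delta_pos":[0.4,-0.04,0.09],"hand":-0.1},{"rotation":[-28.2,12.3,-45.8],"delta_pos":[0.4,-0.04,0.09],"hand":-0.1},{"rotation":[-28.2,12.3,-45.8],"delta_pos":[0.4,-0.04,0.09],"hand":-0.1},{"rotation":[-28.2,12.3,-45.8],"delta_pos":[0.4,-0.04,0.09],"hand":-0.1},{"rotation":[-28.2,12.3,-45.8],"delta_pos":[0.4,-0.04,0.09],"hand":-0.1},{"rotation":[-28.2,12.3,-45.8],"delta_pos":[0.4,-0.04,0.09],"hand":-0.1},{"rotation":[-28.2,12.3,-45.8],"delta_pos":[0.4,-0.04,0.09],"hand":-0.1},{"rotation":[-28.2,12.3,-45.8],"delta_pos":[0.4,-0.04,0.09],"hand":-0.1},{"rotation":[-28.2,12.3,-45.8],"delta_pos":[0.4,-0.04,0.09],"hand":-0.1}])

```text
clock: 3.22
eef_pos: [0.4284, 0.2755, 0.199]
tcp_rot: [[-0.453, 0.772, 0.446], [0.892, 0.392, 0.227], [0.001, 0.5, -0.866]]
contact_force: [0.4, -0.5, 0.3]
grip_width: 0.0467
```

```bash
cat > look.py <<'E'
from h import *
import sys
def look(name,pts={}):
    s=readout.sense(); c=imaging.capture('wrist'); p,R=s['eef_pos'],s['tcp_rot']
    im=c['img'].copy()
    for k,P in pts.items():
        u=wproj(c,P,p,R); cv2.drawMarker(im,(int(round(u[0])),int(round(u[1]))),(0,255,0),cv2.MARKER_CROSS,7,1); print(k,np.round(u,1))
    cv2.imwrite(f'pics/{name}.png',cv2.resize(im,None,fx=1.5,fy=1.5,interpolation=cv2.INTER_CUBIC))
    print(s['clock'],np.round(p,4),np.round(s['joints'],3),s['grip_width'])
    return s,c,p,R
E
python3 - <<'E'
from look import *
s,c,p,R=look('w1',{'rk':RK,'bk':BK})
for t in ['red_gauge_knob','blue_gauge_knob']: print(t,[(np.round(d['uv'],1).tolist(),round(d['confidence'],2)) for d in place_of(t,c)][:3])
move(RK+CA*.103,Rtool(-CA,CY))
E
```

```text
rk [264.6 177.7]
bk [263.6 305.1]
3.2167 [0.4284 0.2755 0.199 ] [ 0.409 -0.025 -0.853  0.219  0.031  1.519] 0.04667154669109724
red_gauge_knob [([262.6, 171.2], 0.6)]
blue_gauge_knob [([259.5, 299.7], 0.95)]
rotation [-0.17, -0.19, 0.19] delta_pos [0.0098, 0.0051, 0.0158] dist 0.0193
```

View pics/w1.png

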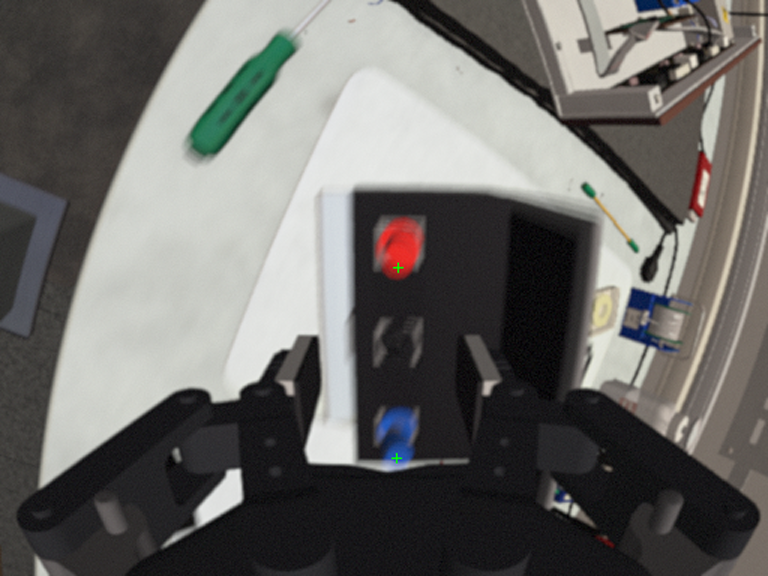

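The image is blurred because the arm was still moving when it was taken. Red knob is at about (265,165), black (267,228) and blue (263,295). I'll let it settle, then look again.

play_rows(increments=[{"rotation":[0,0,0],"delta_pos":[0,0,0],"hand":-0.1},{"rotation":[0,0,0],"delta_pos":[0,0,0],"hand":-0.1},{"rotation":[0,0,0],"delta_pos":[0,0,0],"hand":-0.1}])

```text
clock: 3.62
eef_pos: [0.4291, 0.2723, 0.1998]
tcp_rot: [[-0.451, 0.773, 0.445], [0.893, 0.39, 0.226], [0.001, 0.499, -0.866]]
contact_force: [-0.1, -1.9, -0.1]
grip_width: 0.0468
```

```bash
python3 - <<'E'
from look import *
import pickle
s,c,p,R=look('w2',{'rk':RK,'bk':BK,'rtop':RK+.013*CA,'btop':BK+.013*CA})
pickle.dump((s,c),open('w2.pkl','wb'))
for t in ['red_gauge_knob','blue_gauge_knob']: print(t,[(np.round(d['uv'],1).tolist(),round(d['confidence'],2)) for d in place_of(t,c)][:3])
cv2.imwrite('pics/w2c.png',cv2.resize(c['img'][120:320,190:340],None,fx=3,fy=3,interpolation=cv2.INTER_CUBIC))
move(RK+CA*.103,Rtool(-CA,CY))
E
```

```text
rk [265.2 173.5]
bk [264.3 301.7]
rtop [265.5 177. ]
btop [264.5 309.7]
3.6167 [0.4291 0.2723 0.1998] [ 0.401 -0.028 -0.853  0.224  0.034  1.513] 0.04684605897261989
red_gauge_knob [([265.4, 166.2], 0.78)]
blue_gauge_knob [([260.4, 299.1], 0.68), ([260.2, 202.1], 0.59)]
rotation [-0.02, 0.01, -0.12] delta_pos [0.0133, 0.0046, 0.0172] dist 0.0222
```

View pics/w2c.png

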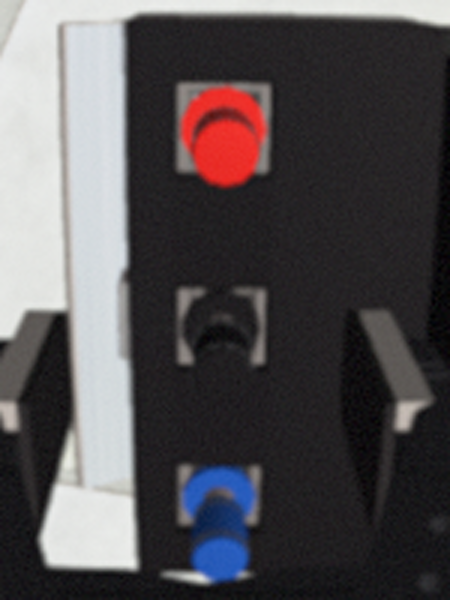

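```bash
cat >> h.py <<'E'
RK=RK+.0035*CY-.0002*CX; BK=BK+.002*CY-.0006*CX
E
python3 - <<'E'
from h import *
move(RK+CA*.056,Rtool(-CA,CY))
E
```

```text
rotation [-0.02, 0.01, -0.12] delta_pos [0.0168, 0.0044, 0.0641] dist 0.0664
```

play_rows(increments=[{"rotation":[0,0,0],"delta_pos":[0.0168,0.0044,0.02],"hand":-0.1},{"rotation":[0,0,0],"delta_pos":[0.0168,0.0044,0.045],"hand":-0.1},{"rotation":[0,0,0],"delta_pos":[0.0168,0.0044,0.064],"hand":-0.1},{"rotation":[0,0,0],"delta_pos":[0.0168,0.0044,0.064],"hand":-0.1},{"rotation":[0,0,0],"delta_pos":[0.0168,0.0044,0.064],"hand":-0.1}])

```text
clock: 4.18
eef_pos: [0.4527, 0.3038, 0.1453]
tcp_rot: [[-0.452, 0.774, 0.443], [0.892, 0.392, 0.225], [0.001, 0.497, -0.868]]
contact_force: [-0.0, -0.1, 0.1]
grip_width: 0.0471
```

```bash
python3 - <<'E'
from look import *
s,c,p,R=look('w3',{'rk':RK,'bk':BK,'rtop':RK+.013*CA,'btop':BK+.013*CA})
cv2.imwrite('pics/w3c.png',cv2.resize(c['img'][120:320,190:340],None,fx=3,fy=3,interpolation=cv2.INTER_CUBIC))
move(RK+CA*.006,Rtool(-CA,CY))
E
```

```text
rk [261.8 217.2]
bk [260.7 360.5]
rtop [261.9 224.9]
btop [260.7 371.8]
4.1833 [0.4527 0.3038 0.1453] [ 0.452  0.14  -0.858  0.052  0.009  1.556] 0.04705450799304639
rotation [-0.11, -0.03, -0.06] delta_pos [-0.0007, 0.0007, 0.05] dist 0.05
```

View pics/w3c.png

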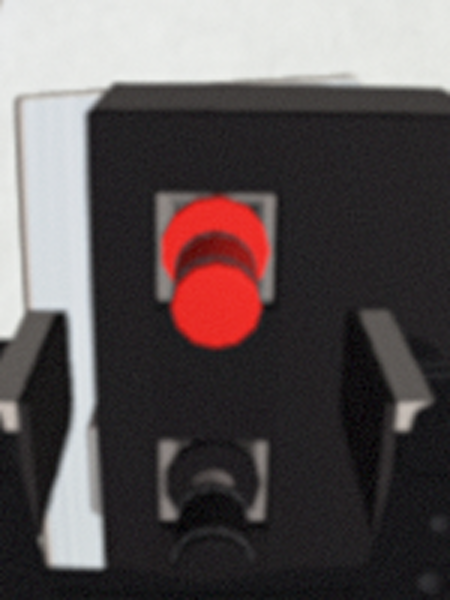

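```bash
python3 - <<'E'
from h import *
s=readout.sense(); p,R=s['eef_pos'],s['tcp_rot']
print(R.T@(RK+.013*CA-p), R.T@(RK-p), R, R.T@(RK+.006*CA-p))
E
```

```text
[-0.00069833  0.00068623  0.04303368] [-0.00070588  0.00071218  0.05603365] [[-0.45189662  0.77368358  0.44407563]
 [ 0.89206968  0.39133245  0.22598804]
 [ 0.00106203  0.49826964 -0.86702147]] [-0.00070239  0.00070021  0.05003367]
```

```bash
python3 - <<'E'
from h import *
s=readout.sense(); p,R=s['eef_pos'],s['tcp_rot']
c=imaging.capture('wrist'); T=c['tool_from_camera']
print(T, c['cx'],c['fx'],c['fy'])
v=R.T@(RK+.013*CA-p)-T[:3,3]; print(v, T[:3,:3].T@v, wproj(c,RK+.013*CA,p,R))
E
```

```text
[[ 4.69316683e-04 -9.65834613e-01 -2.59158793e-01  6.52328226e-02]
 [ 9.99999790e-01  5.69255260e-04 -3.10581205e-04 -5.05174483e-04]
 [ 4.47497583e-04 -2.59158592e-01  9.65834677e-01 -1.19730167e-01]
 [ 0.00000000e+00  0.00000000e+00  0.00000000e+00  1.00000000e+00]] 258.4846784889193 297.3186396354542 297.3186396354542
[-0.06593115  0.0011914   0.16276385] [0.0012333  0.02149762 0.17428924] [260.57794399 224.63074284]
```

The red knob top is at (262,222), within about 2 mm of prediction along the pads and under 0.5 mm across the jaws. Descending and gripping.

play_rows(increments=[{"rotation":[0,0,0],"delta_pos":[0.001,0.001,0.02],"hand":-0.1},{"rotation":[0,0,0],"delta_pos":[0.001,0.001,0.036],"hand":-0.1},{"rotation":[0,0,0],"delta_pos":[0.001,0.001,0.046],"hand":-0.1},{"rotation":[0,0,0],"delta_pos":[0.001,0.001,0.05],"hand":-0.1},{"rotation":[0,0,0],"delta_pos":[0.001,0.001,0.05],"hand":-0.1},{"rotation":[0,0,0],"delta_pos":[0.001,0.001,0.05],"hand":-0.1}])

```text
clock: 4.78
eef_pos: [0.4747, 0.3166, 0.1032]
tcp_rot: [[-0.452, 0.774, 0.443], [0.892, 0.392, 0.226], [0.001, 0.497, -0.867]]
contact_force: [-3.4, -1.2, -6.2]
grip_width: 0.0469
```

```bash
python3 - <<'E'
from look import *
s,c,p,R=look('w4',{'rk':RK,'rtop':RK+.013*CA})
print(s['contact_force'])
cv2.imwrite('pics/w4c.png',cv2.resize(c['img'][200:380,170:370],None,fx=3,fy=3,interpolation=cv2.INTER_CUBIC))
move(RK+CA*.006,Rtool(-CA,CY))
E
```

```text
rk [260.5 256.2]
rtop [260.6 270. ]
4.7833 [0.4747 0.3166 0.1032] [ 0.456  0.266 -0.854 -0.07   0.008  1.56 ] 0.046884882100075596
[-3.36240062 -1.23476673 -6.16365421]
rotation [-0.16, -0.05, -0.04] delta_pos [-0.0021, 0.0004, 0.0003] dist 0.0022
```

View pics/w4c.png

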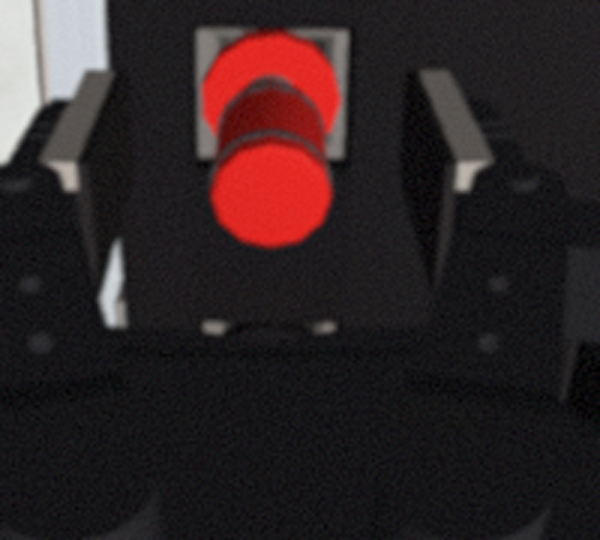

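The knob is centred between the fingers, with its top at (260,264). Closing now.

play_rows(increments=[{"rotation":[0,0,0],"delta_pos":[0,0.0004,0],"hand":0.2},{"rotation":[0,0,0],"delta_pos":[0,0.0004,0],"hand":0.5},{"rotation":[0,0,0],"delta_pos":[0,0.0004,0],"hand":1},{"rotation":[0,0,0],"delta_pos":[0,0.0004,0],"hand":1},{"rotation":[0,0,0],"delta_pos":[0,0.0004,0],"hand":1},{"rotation":[0,0,0],"delta_pos":[0,0.0004,0],"hand":1},{"rotation":[0,0,0],"delta_pos":[0,0.0004,0],"hand":1}])

```text
clock: 5.42
eef_pos: [0.4765, 0.3176, 0.1045]
tcp_rot: [[-0.453, 0.772, 0.446], [0.892, 0.391, 0.227], [0.001, 0.501, -0.866]]
contact_force: [-5.8, -2.5, 5.2]
grip_width: 0.016
```

```bash
python3 - <<'E'
from look import *
s,c,p,R=look('w5',{'rk':RK,'rtop':RK+.013*CA})
print(s['contact_force'],s['ft_torque'])
print(R.T@CA)
cv2.imwrite('pics/w5c.png',cv2.resize(c['img'][200:380,170:370],None,fx=3,fy=3,interpolation=cv2.INTER_CUBIC))
E
```

```text
rk [255.4 256.2]
rtop [255.1 270. ]
5.4167 [0.4765 0.3176 0.1045] [ 0.456  0.266 -0.852 -0.071  0.007  1.56 ] 0.016041033803227498
[-5.84378179 -2.51270117  5.19547667] [-0.56380173  1.03627878 -0.07513176]
[ 8.21998405e-04  5.86722562e-04 -9.99999487e-01]
```

View pics/w5c.png

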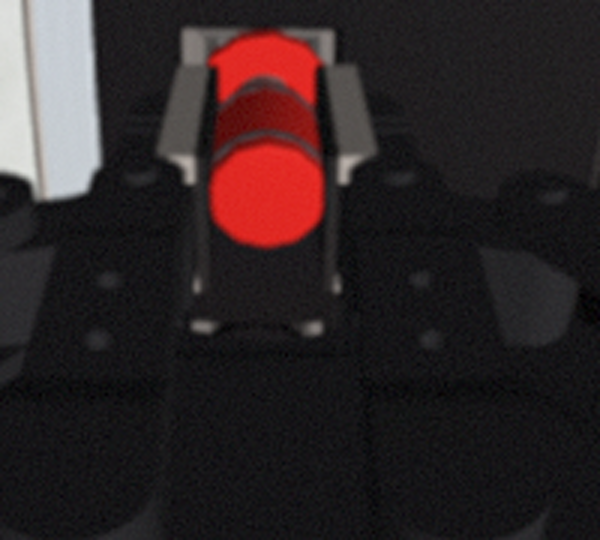

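Red is gripped, with the opening at 16 mm. Pulling straight out along the axis.

play_rows(increments=[{"rotation":[0,0,0],"delta_pos":[0,0.0015,-0.004],"hand":1},{"rotation":[0,0,0],"delta_pos":[0,0.0015,-0.012],"hand":1},{"rotation":[0,0,0],"delta_pos":[0,0.0015,-0.02],"hand":1},{"rotation":[0,0,0],"delta_pos":[0,0.0015,-0.028],"hand":1},{"rotation":[0,0,0],"delta_pos":[0,0.0015,-0.036],"hand":1},{"rotation":[0,0,0],"delta_pos":[0,0.0015,-0.044],"hand":1},{"rotation":[0,0,0],"delta_pos":[0,0.0015,-0.054],"hand":1},{"rotation":[0,0,0],"delta_pos":[0,0.0015,-0.064],"hand":1},{"rotation":[0,0,0],"delta_pos":[0,0.0015,-0.074],"hand":1},{"rotation":[0,0,0],"delta_pos":[0,0.0015,-0.08],"hand":1}])

```text
clock: 6.3
eef_pos: [0.4422, 0.3001, 0.1758]
tcp_rot: [[-0.453, 0.771, 0.447], [0.892, 0.391, 0.228], [0.001, 0.502, -0.865]]
contact_force: [-0.3, 0.0, -1.0]
grip_width: 0.0162
```

```bash
python3 - <<'E'
from look import *
s,c,p,R=look('w6')
print(s['contact_force'],s['ft_torque'])
c=imaging.capture('scene'); cv2.imwrite('pics/s6.png',cv2.resize(c['img'][120:320,100:360],None,fx=3,fy=3,interpolation=cv2.INTER_CUBIC))
E
```

```text
6.3 [0.4422 0.3001 0.1758] [ 0.455  0.064 -0.842  0.139  0.008  1.558] 0.01621128338679001
[-0.31770537  0.04561636 -1.02017214] [-0.21451269  0.4580816  -0.04513234]
```

View pics/w6.png

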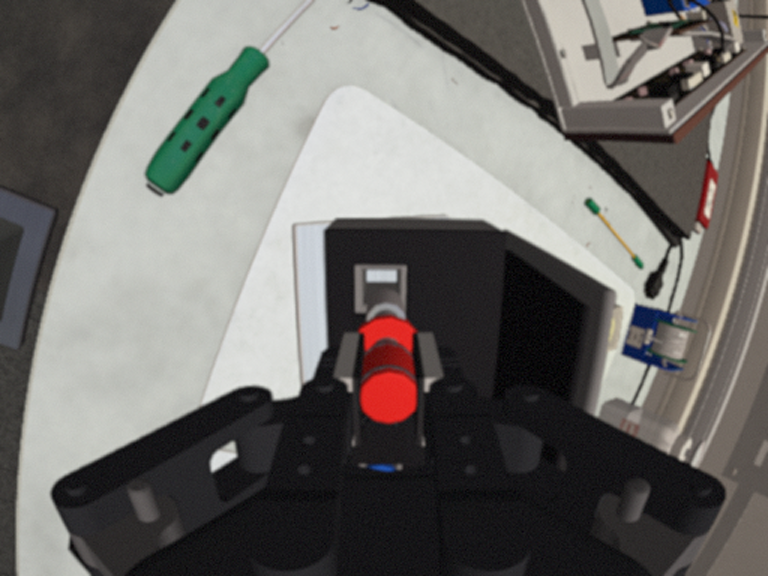

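View pics/s6.png

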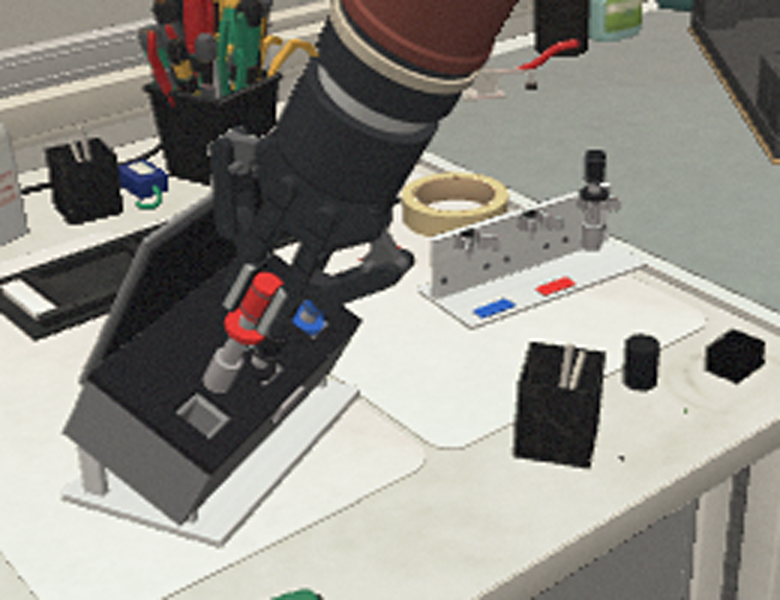

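Red is out cleanly. The w6 view shows the empty pocket at (253,193), and the gauge hangs straight in the fingers. Planning the carry to the rack.

```bash
cat >> h.py <<'E'
RY=np.array([.084,.9965,0]); RX=np.array([.9965,-.084,0])
RS=np.array([.5889,-.0517,.056]); BS=np.array([.5943,.0124,.056])
RU=Rtool(np.array([0,0,-1.]),RY)
E
python3 - <<'E'
from h import *
import pickle
cs=pickle.load(open('c0.pkl','rb')); a,b=cs['scene'],cs['side']
g3=RS-.065*RY
for n,c in cs.items(): print(n,proj(c,[*g3[:2],.09]),proj(c,[*g3[:2],.103]),proj(c,[*RS[:2],.062]),proj(c,[*BS[:2],.062]))
pg=np.array([.4765,.3176,.1045]); Rg=Rtool(-CA,CY); k=Rg.T@(RK+.002*CY-pg); print('knob in tool',k, 'axis',k[2])
s=readout.sense();p,R=s['eef_pos'],s['tcp_rot']
pA=p+CA*.06
move(pA,R)
t=RS-.06*RX; t=np.array([t[0],t[1],.22]); print(t)
move(t,RU,pA,R)
move(t,RU)
E
```

```text
scene [297.34414823 175.66864441] [297.52443628 171.03930163] [277.40708691 191.77854962] [256.86559251 198.38878006]
side [244.46653092 155.32494815] [244.35229087 151.62754945] [236.70797019 176.91934466] [228.21893295 191.56033664]
knob in tool [-0.00014459 -0.00201912  0.00633981] axis 0.00633981317166509
rotation [0.0, 0.0, 0.0] delta_pos [0.0001, 0.0001, -0.06] dist 0.06
[ 0.52911 -0.04666  0.22   ]
rotation [29.34, -8.39, 30.97] delta_pos [-0.3486, -0.0465, -0.0187] dist 0.3522
rotation [29.34, -8.39, 30.97] delta_pos [-0.3485, -0.0464, -0.0787] dist 0.3603
```

```bash
python3 - <<'E'
import pickle,cv2
cs=pickle.load(open('c0.pkl','rb'))
im=cs['scene']['img'][155:245,235:325]; im2=cs['side']['img'][140:230,200:290]
cv2.imwrite('pics/rack.png',cv2.hconcat([cv2.resize(i,(400,400),interpolation=cv2.INTER_CUBIC) for i in (im,im2)]))
E
```

```text
(no output)
```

View pics/rack.png

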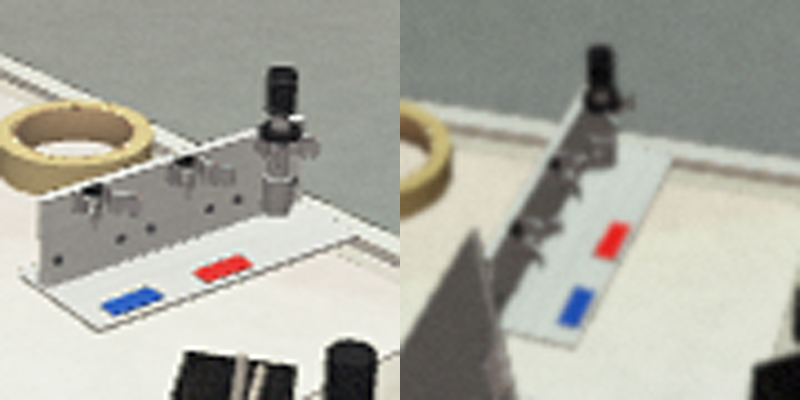

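play_rows(increments=[{"rotation":[0,0,0],"delta_pos":[0,0,-0.03],"hand":1},{"rotation":[0,0,0],"delta_pos":[0,0,-0.06],"hand":1},{"rotation":[29.34,-8.39,30.97],"delta_pos":[-0.348,-0.046,-0.079],"hand":1},{"rotation":[29.34,-8.39,30.97],"delta_pos":[-0.348,-0.046,-0.079],"hand":1},{"rotation":[29.34,-8.39,30.97],"delta_pos":[-0.348,-0.046,-0.079],"hand":1},{"rotation":[29.34,-8.39,30.97],"delta_pos":[-0.348,-0.046,-0.079],"hand":1},{"rotation":[29.34,-8.39,30.97],"delta_pos":[-0.348,-0.046,-0.079],"hand":1},{"rotation":[29.34,-8.39,30.97],"delta_pos":[-0.348,-0.046,-0.079],"hand":1},{"rotation":[29.34,-8.39,30.97],"delta_pos":[-0.348,-0.046,-0.079],"hand":1},{"rotation":[29.34,-8.39,30.97],"delta_pos":[-0.348,-0.046,-0.079],"hand":1}])

```text
clock: 7.23
eef_pos: [0.5244, -0.0315, 0.2181]
tcp_rot: [[0.085, 0.996, -0.004], [0.996, -0.085, -0.001], [-0.002, -0.004, -1.0]]
contact_force: [0.9, -0.3, -1.4]
grip_width: 0.0159
```

play_rows(increments=[{"rotation":[0,0,0],"delta_pos":[0,0,0],"hand":1},{"rotation":[0,0,0],"delta_pos":[0,0,0],"hand":1},{"rotation":[0,0,0],"delta_pos":[0,0,0],"hand":1}])

```text
clock: 7.48
eef_pos: [0.5225, -0.0292, 0.2186]
tcp_rot: [[0.085, 0.996, -0.004], [0.996, -0.085, -0.001], [-0.001, -0.004, -1.0]]
contact_force: [-1.1, 0.4, -0.1]
grip_width: 0.016
```

```bash
python3 - <<'E'
from look import *
s,c,p,R=look('w7',{'rs':RS,'bs':BS,'g3':(RS-.065*RY)+[0,0,.034],'rt':RS-.03*RX-[0,0,.048],'bt':BS-.03*RX-[0,0,.048]})
t=RS-.06*RX; t=np.array([t[0],t[1],.22]); move(t,RU)
c=imaging.capture('scene'); cv2.imwrite('pics/s7.png',cv2.resize(c['img'][100:270,220:340],None,fx=3.5,fy=3.5,interpolation=cv2.INTER_CUBIC))
E
```

```text
rs [326.8 194. ]
bs [329.8 129.7]
g3 [328.8 267.6]
rt [292.3 182.3]
bt [293.5 126.1]
7.4833 [ 0.5225 -0.0292  0.2186] [-0.195  0.313 -0.217  1.045 -0.002  1.461] 0.01597608430172813
rotation [-0.2, 0.08, 0.02] delta_pos [-0.0175, 0.0083, -0.0012] dist 0.0194
```

View pics/w7.png

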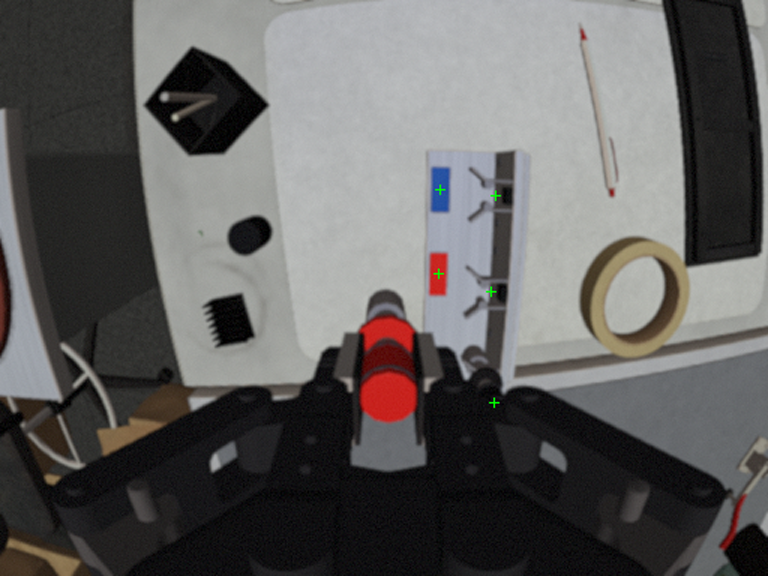

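View pics/s7.png

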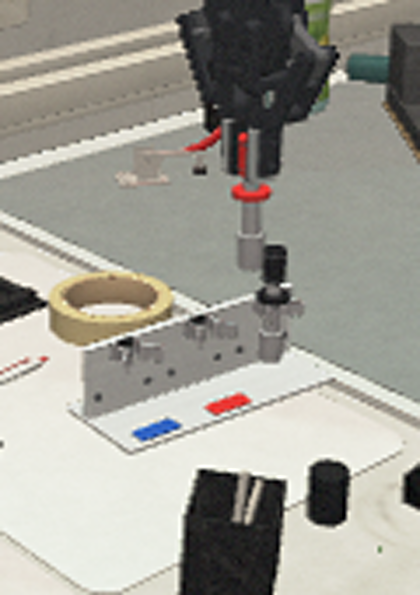

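```bash
python3 - <<'E'
from look import *
s=readout.sense(); p,R=s['eef_pos'],s['tcp_rot']; c=imaging.capture('wrist')
im=cv2.resize(c['img'][90:290,230:380],None,fx=3,fy=3,interpolation=cv2.INTER_CUBIC)
g3=RS-.065*RY
def m(P,col):
    u=(wproj(c,P,p,R)-[230,90])*3; cv2.circle(im,(int(u[0]),int(u[1])),3,col,-1); print(np.round(u))
for z in (.012,.030,.036,.074,.09,.103): m([*g3[:2],z],(0,255,0))
for S in (RS,BS):
    m([*S[:2],.062],(0,255,0)); 
    for sg in (-1,1): m([*(S-.017*RX+sg*.017*RY)[:2],.062],(0,255,255))
    m([*(S+.011*RX)[:2],.062],(255,0,255))
cv2.imwrite('pics/w7c.png',im)
E
```

```text
[256. 438.]
[264. 457.]
[266. 464.]
[286. 512.]
[296. 535.]
[304. 556.]
[294. 320.]
[241. 369.]
[247. 269.]
[326. 320.]
[304. 124.]
[250. 176.]
[253.  68.]
[338. 125.]
```

View pics/w7c.png

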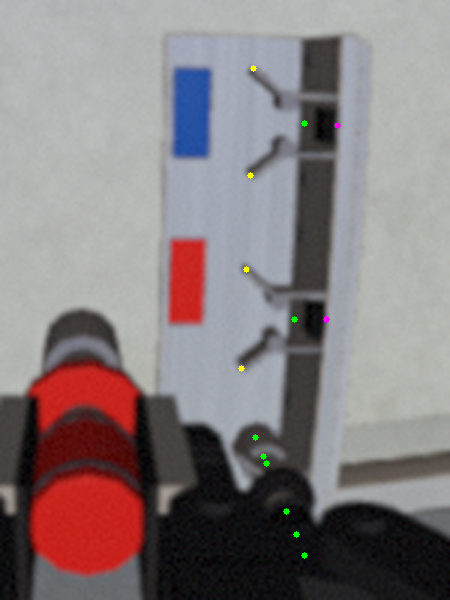

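```bash
python3 - <<'E'
from look import *
s=readout.sense(); p,R=s['eef_pos'],s['tcp_rot']; c=imaging.capture('wrist')
for x in (-.002,0,.002):
  for z in (.0043,.0063,.0083):
    q=lambda dx,dz:(wproj(c,p+R@np.array([x+dx,0,z+dz]),p,R)-[230,90])*3
    print(x,z,'topc',q(0,-.013).round(),'top near/far',q(-.009,-.013).round()[1],q(.009,-.013).round()[1],'flange far',q(.013,.023).round()[1],'plug far edge',q(.009,.054).round()[1])
sc=imaging.capture('scene')
f=(291.7,154.9)
from scipy.optimize import least_squares
for z in (.0043,.0063,.0083):
    print(z,[proj(sc,p+R@np.array([0,0,z+d])).round(1).tolist() for d in (.0255,.054,.078)])
cv2.imwrite('pics/s7b.png',cv2.resize(sc['img'][130:190,265:325],None,fx=10,fy=10,interpolation=cv2.INTER_CUBIC))
E
```

```text
-0.002 0.0043 topc [ 85. 547.] top near/far 598.0 492.0 flange far 376.0 plug far edge 343.0
-0.002 0.0063 topc [ 85. 540.] top near/far 590.0 485.0 flange far 372.0 plug far edge 340.0
-0.002 0.0083 topc [ 85. 533.] top near/far 583.0 479.0 flange far 368.0 plug far edge 337.0
0 0.0043 topc [ 85. 535.] top near/far 587.0 479.0 flange far 365.0 plug far edge 333.0
0 0.0063 topc [ 85. 528.] top near/far 579.0 473.0 flange far 361.0 plug far edge 331.0
0 0.0083 topc [ 85. 521.] top near/far 572.0 466.0 flange far 358.0 plug far edge 328.0
0.002 0.0043 topc [ 85. 523.] top near/far 575.0 466.0 flange far 354.0 plug far edge 324.0
0.002 0.0063 topc [ 85. 516.] top near/far 568.0 460.0 flange far 351.0 plug far edge 322.0
0.002 0.0083 topc [ 85. 509.] top near/far 561.0 454.0 flange far 347.0 plug far edge 319.0
0.0043 [[290.7, 153.8], [290.4, 165.4], [290.1, 175.0]]
0.0063 [[290.7, 154.6], [290.3, 166.2], [290.1, 175.8]]
0.0083 [[290.6, 155.5], [290.3, 167.0], [290.0, 176.6]]
```

View pics/s7b.png

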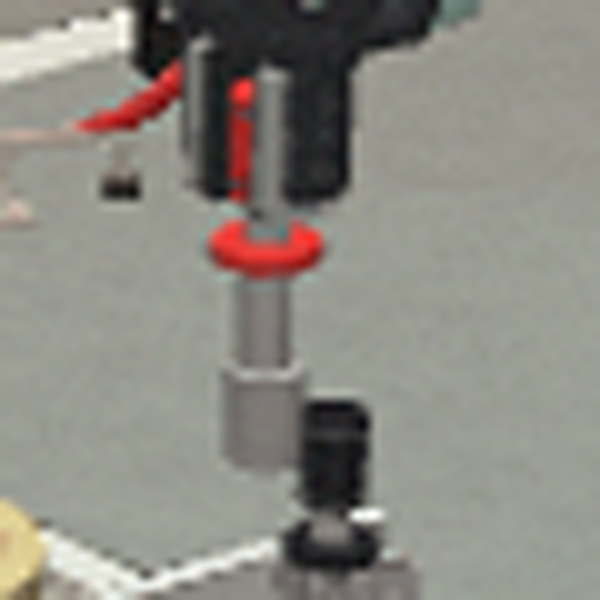

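The model matches the picture to within 1–2 mm, and the gauge neck is about 47.5 mm below the TCP. Lowering to the pre-insert pose 60 mm in front of the red seat.

play_rows(increments=[{"rotation":[-0.2,0.1,0],"delta_pos":[-0.0185,0.0083,0.02],"hand":1},{"rotation":[-0.2,0.1,0],"delta_pos":[-0.0185,0.0083,0.045],"hand":1},{"rotation":[-0.2,0.1,0],"delta_pos":[-0.0185,0.0083,0.07],"hand":1},{"rotation":[-0.2,0.1,0],"delta_pos":[-0.0185,0.0083,0.095],"hand":1},{"rotation":[-0.2,0.1,0],"delta_pos":[-0.0185,0.0083,0.108],"hand":1},{"rotation":[-0.2,0.1,0],"delta_pos":[-0.0185,0.0083,0.114],"hand":1},{"rotation":[-0.2,0.1,0],"delta_pos":[-0.0185,0.0083,0.114],"hand":1},{"rotation":[-0.2,0.1,0],"delta_pos":[-0.0185,0.0083,0.114],"hand":1}])

```text
clock: 8.4
eef_pos: [0.5293, -0.0481, 0.1057]
tcp_rot: [[0.083, 0.997, 0.001], [0.997, -0.083, -0.0], [-0.0, 0.001, -1.0]]
contact_force: [-0.1, -0.2, -0.7]
grip_width: 0.0162
```

```bash
python3 - <<'E'
from look import *
s,c,p,R=look('w8',{'rs':RS+[0,0,.006]})
print(s['contact_force'],s['ft_torque'],s['clock'])
t=RS-.001*RY; t[2]=.1045; move(t,RU)
c=imaging.capture('scene'); cv2.imwrite('pics/s8.png',cv2.resize(c['img'][140:250,230:330],None,fx=5,fy=5,interpolation=cv2.INTER_CUBIC))
E
```

```text
rs [356.1 219.7]
8.4 [ 0.5293 -0.0481  0.1057] [-0.228  0.432 -0.364  0.773  0.     1.426] 0.016162088008669535
[-0.09938401 -0.24911549 -0.67378753] [-0.03348562 -0.03576919  0.01185364] 8.4
rotation [0.12, 0.02, 0.03] delta_pos [0.0006, 0.0593, 0.0017] dist 0.0594
```

View pics/w8.png

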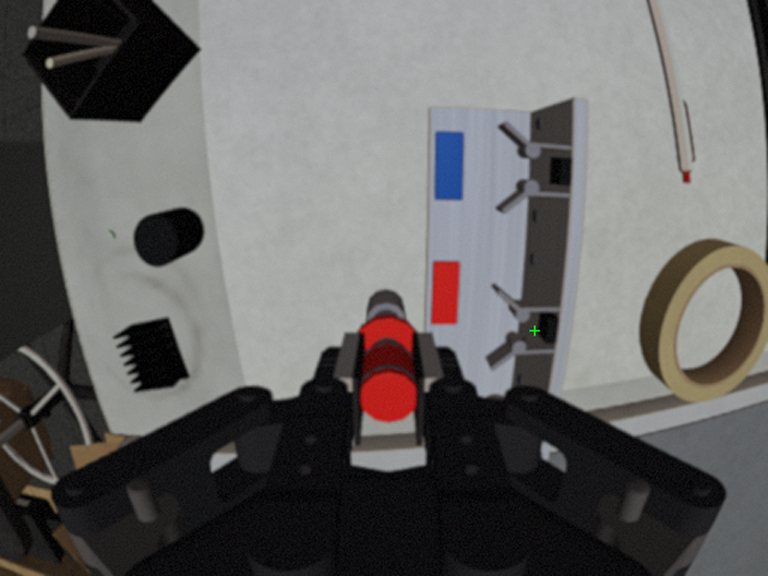

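View pics/s8.png

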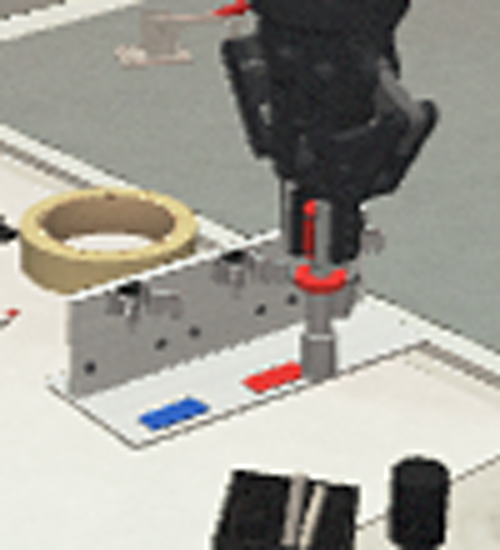

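The clip axis at about (525,330) lines up with the seat mark. Pushing in slowly.

play_rows(increments=[{"rotation":[0.1,0,0],"delta_pos":[0.0006,0.01,0.001],"hand":1},{"rotation":[0.1,0,0],"delta_pos":[0.0006,0.02,0.001],"hand":1},{"rotation":[0.1,0,0],"delta_pos":[0.0006,0.028,0.001],"hand":1},{"rotation":[0.1,0,0],"delta_pos":[0.0006,0.035,0.001],"hand":1},{"rotation":[0.1,0,0],"delta_pos":[0.0006,0.04,0.001],"hand":1},{"rotation":[0.1,0,0],"delta_pos":[0.0006,0.044,0.001],"hand":1},{"rotation":[0.1,0,0],"delta_pos":[0.0006,0.048,0.001],"hand":1}])

```text
clock: 9.08
eef_pos: [0.577, -0.052, 0.1041]
tcp_rot: [[0.084, 0.996, -0.002], [0.996, -0.084, 0.0], [-0.0, -0.002, -1.0]]
contact_force: [-3.0, 0.8, 0.7]
grip_width: 0.0161
```

play_rows(increments=[{"rotation":[0,0,0],"delta_pos":[0,0.004,0],"hand":1},{"rotation":[0,0,0],"delta_pos":[0,0.008,0],"hand":1},{"rotation":[0,0,0],"delta_pos":[0,0.0115,0],"hand":1},{"rotation":[0,0,0],"delta_pos":[0,0.0115,0],"hand":1}])

```text
clock: 9.42
eef_pos: [0.5884, -0.0525, 0.1037]
tcp_rot: [[0.084, 0.996, -0.002], [0.996, -0.084, 0.001], [0.001, -0.002, -1.0]]
contact_force: [-0.2, 2.5, -0.0]
grip_width: 0.0161
```

```bash
python3 - <<'E'
from look import *
s,c,p,R=look('w9',{'rs':RS+[0,0,.006]})
print(s['contact_force'],s['ft_torque'],s['clock'])
t=RS-.001*RY; t[2]=.1045; move(t,RU)
c=imaging.capture('scene'); cv2.imwrite('pics/s9.png',cv2.resize(c['img'][140:250,230:330],None,fx=5,fy=5,interpolation=cv2.INTER_CUBIC))
E
```

```text
rs [259.4 223.1]
9.4167 [ 0.5884 -0.0525  0.1037] [-2.130e-01  5.340e-01 -1.940e-01  8.450e-01  1.000e-03  1.442e+00] 0.016087285414094404
[-0.22591623  2.49294265 -0.03715132] [ 0.63385581 -0.09543452 -0.0331923 ] 9.4167
rotation [-0.07, -0.05, 0.02] delta_pos [-0.0002, 0.0003, -0.0006] dist 0.0007
```

View pics/w9.png

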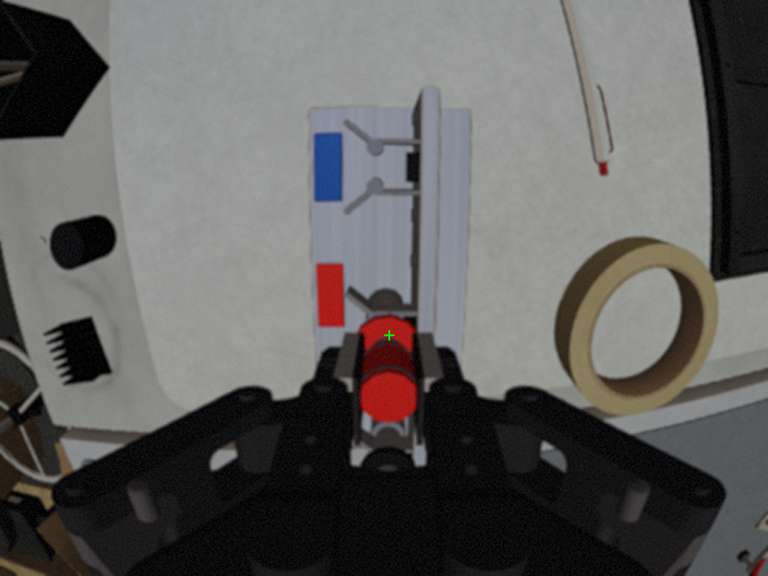

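View pics/s9.png

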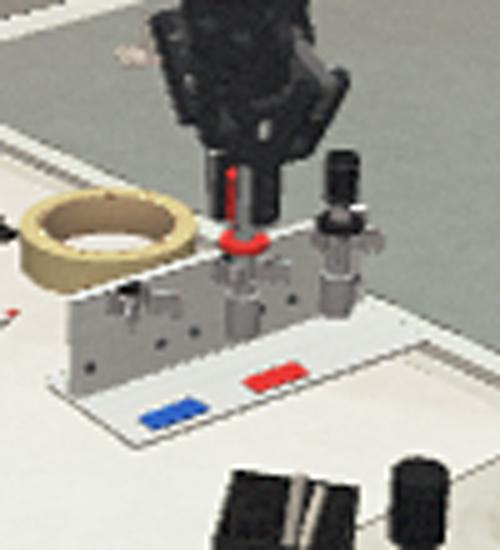

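It appears to have snapped in: the x force has gone back to about 0. I'll press a little further to feel the rubber stop.

play_rows(increments=[{"rotation":[0,0,0],"delta_pos":[0,0.0015,0],"hand":1},{"rotation":[0,0,0],"delta_pos":[0,0.003,0],"hand":1},{"rotation":[0,0,0],"delta_pos":[0,0.003,0],"hand":1},{"rotation":[0,0,0],"delta_pos":[0,0.003,0],"hand":1}])

```text
clock: 9.85
eef_pos: [0.5899, -0.0528, 0.104]
tcp_rot: [[0.084, 0.996, -0.004], [0.996, -0.084, 0.001], [0.0, -0.004, -1.0]]
contact_force: [-5.1, 4.0, 3.4]
grip_width: 0.0161
```

play_rows(increments=[{"rotation":[0,0,0],"delta_pos":[0,0.0015,0],"hand":1},{"rotation":[0,0,0],"delta_pos":[0,0.003,0],"hand":1},{"rotation":[0,0,0],"delta_pos":[0,0.003,0],"hand":1},{"rotation":[0,0,0],"delta_pos":[0,0.003,0],"hand":1}])

```text
clock: 10.18
eef_pos: [0.5906, -0.0528, 0.1038]
tcp_rot: [[0.084, 0.996, -0.008], [0.996, -0.084, 0.001], [0.0, -0.008, -1.0]]
contact_force: [-14.2, 3.7, 10.0]
grip_width: 0.0161
```

It is firmly against the stop at 14 N with no further travel. Relieving the push and then opening.

play_rows(increments=[{"rotation":[0,0,0],"delta_pos":[0,-0.003,0],"hand":1},{"rotation":[0,0,0],"delta_pos":[0,-0.0045,0],"hand":1},{"rotation":[0,0,0],"delta_pos":[0,-0.0045,0],"hand":1},{"rotation":[0,0,0],"delta_pos":[0,-0.0045,0],"hand":0.3},{"rotation":[0,0,0],"delta_pos":[0,-0.0045,0],"hand":0.1},{"rotation":[0,0,0],"delta_pos":[0,-0.0045,0],"hand":-0.1},{"rotation":[0,0,0],"delta_pos":[0,-0.0045,0],"hand":-0.1},{"rotation":[0,0,0],"delta_pos":[0,-0.0045,0],"hand":-0.1}])

```text
clock: 10.85
eef_pos: [0.59, -0.0533, 0.1042]
tcp_rot: [[0.084, 0.996, -0.001], [0.996, -0.084, -0.0], [-0.0, -0.001, -1.0]]
contact_force: [-0.6, 0.5, -0.7]
grip_width: 0.0468
```

```bash
python3 - <<'E'
from look import *
s,c,p,R=look('w10',{'rs':RS+[0,0,.006]})
print(s['contact_force'],s['clock'])
c=imaging.capture('scene'); cv2.imwrite('pics/s10.png',cv2.resize(c['img'][140:250,230:330],None,fx=5,fy=5,interpolation=cv2.INTER_CUBIC))
E
```

```text
rs [256.3 221.7]
10.85 [ 0.59   -0.0533  0.1042] [-0.213  0.535 -0.19   0.847 -0.     1.442] 0.04675608491569329
[-0.61206735  0.46788153 -0.70094227] 10.85
```

View pics/w10.png

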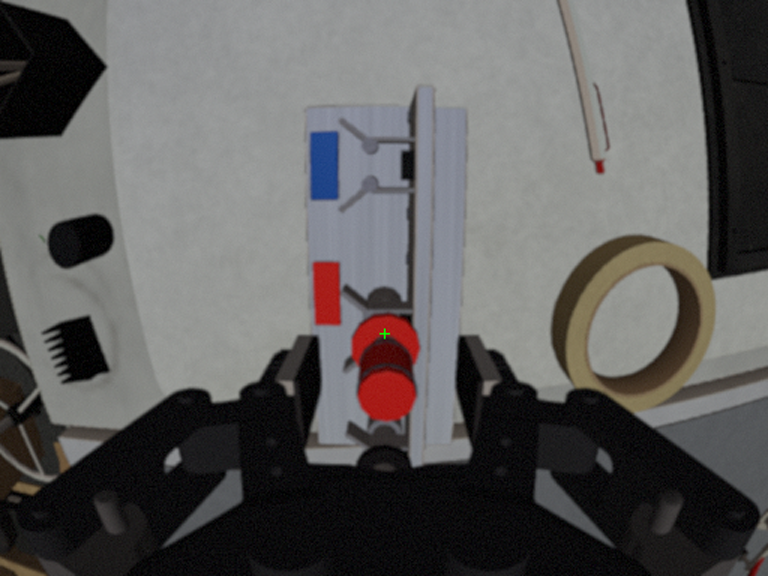

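View pics/s10.png

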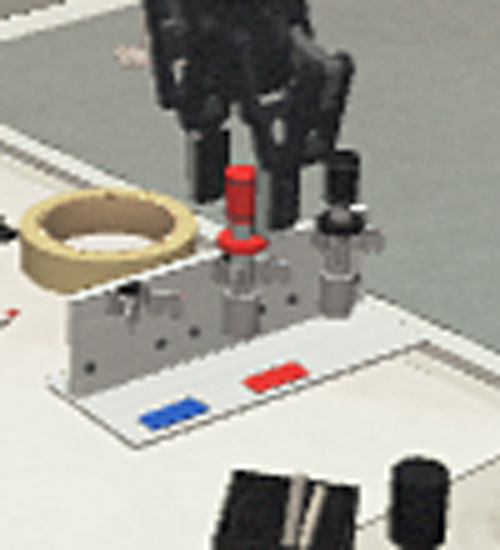

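Red is released and stands upright, seated like the black gauge. Its top is at (257,260) in the wrist view, with the flange above the jaws and the plug below. Next is retreating and moving to blue.

```bash
python3 - <<'E'
from h import *
s=readout.sense();p,R=s['eef_pos'],s['tcp_rot']
R2=Rtool(-CA,CY)
up=p+[0,0,.13]; w=np.array([.44,.09,.26]); t=BK+CA*.106+.0015*R2[:,1]
Rw=R2
move(up,R); move(w,Rw); print(t); move(t,R2,w,Rw)
E
```

```text
rotation [0.0, 0.0, 0.0] delta_pos [-0.0, -0.0001, -0.13] dist 0.13
rotation [-29.29, 8.3, -31.0] delta_pos [0.13, -0.1616, -0.1558] dist 0.2594
[0.49105491 0.17691725 0.19054869]
rotation [0.0, 0.0, 0.0] delta_pos [0.0544, 0.0388, 0.1026] dist 0.1224
```

play_rows(increments=[{"rotation":[0,0,0],"delta_pos":[0,0,-0.02],"hand":-0.1},{"rotation":[0,0,0],"delta_pos":[0,0,-0.055],"hand":-0.1},{"rotation":[0,0,0],"delta_pos":[0,0,-0.09],"hand":-0.1},{"rotation":[0,0,0],"delta_pos":[0,0,-0.13],"hand":-0.1},{"rotation":[-29.3,8.3,-31],"delta_pos":[0.13,-0.162,-0.156],"hand":-0.1},{"rotation":[-29.3,8.3,-31],"delta_pos":[0.13,-0.162,-0.156],"hand":-0.1},{"rotation":[-29.3,8.3,-31],"delta_pos":[0.13,-0.162,-0.156],"hand":-0.1},{"rotation":[-29.3,8.3,-31],"delta_pos":[0.13,-0.162,-0.156],"hand":-0.1},{"rotation":[-29.3,8.3,-31],"delta_pos":[0.13,-0.162,-0.156],"hand":-0.1},{"rotation":[-29.3,8.3,-31],"delta_pos":[0.13,-0.162,-0.156],"hand":-0.1}])

```text
clock: 11.78
eef_pos: [0.4347, 0.094, 0.2602]
tcp_rot: [[-0.446, 0.78, 0.438], [0.895, 0.387, 0.222], [0.004, 0.491, -0.871]]
contact_force: [0.3, -0.4, 0.6]
grip_width: 0.0468
```

play_rows(increments=[{"rotation":[0,0,0],"delta_pos":[0,0,0],"hand":-0.1},{"rotation":[0,0,0],"delta_pos":[0,0,0],"hand":-0.1}])

```text
clock: 11.95
eef_pos: [0.4391, 0.0896, 0.2607]
tcp_rot: [[-0.436, 0.786, 0.437], [0.9, 0.379, 0.216], [0.004, 0.487, -0.873]]
contact_force: [0.7, -1.2, 1.0]
grip_width: 0.047
```

```bash
python3 - <<'E'
from look import *
s=readout.sense();print(s['eef_pos'],s['clock'])
R2=Rtool(-CA,CY)
move(BK+CA*.106+.0015*R2[:,1],R2)
E
```

```text
[0.43907799 0.08956114 0.26069418] 11.95
rotation [-0.82, 0.33, -1.0] delta_pos [0.0557, 0.0398, 0.1028] dist 0.1235
```

play_rows(increments=[{"rotation":[-0.8,0.3,-1.0],"delta_pos":[0.025,0.018,0.02],"hand":-0.1},{"rotation":[-0.8,0.3,-1.0],"delta_pos":[0.045,0.032,0.045],"hand":-0.1},{"rotation":[-0.8,0.3,-1.0],"delta_pos":[0.0557,0.0398,0.08],"hand":-0.1},{"rotation":[-0.8,0.3,-1.0],"delta_pos":[0.0557,0.0398,0.115],"hand":-0.1},{"rotation":[-0.8,0.3,-1.0],"delta_pos":[0.0557,0.0398,0.14],"hand":-0.1},{"rotation":[-0.8,0.3,-1.0],"delta_pos":[0.0557,0.0398,0.153],"hand":-0.1},{"rotation":[-0.8,0.3,-1.0],"delta_pos":[0.0557,0.0398,0.153],"hand":-0.1},{"rotation":[-0.8,0.3,-1.0],"delta_pos":[0.0557,0.0398,0.153],"hand":-0.1}])

```text
clock: 12.62
eef_pos: [0.5143, 0.1884, 0.1454]
tcp_rot: [[-0.453, 0.774, 0.443], [0.891, 0.393, 0.226], [0.001, 0.497, -0.868]]
contact_force: [0.4, 0.1, 1.1]
grip_width: 0.0471
```

```bash
python3 - <<'E'
from look import *
s,c,p,R=look('w11',{'bk':BK,'btop':BK+.013*CA})
print(s['contact_force'])
cv2.imwrite('pics/w11c.png',cv2.resize(c['img'][120:320,190:340],None,fx=3,fy=3,interpolation=cv2.INTER_CUBIC))
R2=Rtool(-CA,CY)
move(BK+CA*.006+.0015*R2[:,1],R2)
E
```

```text
bk [257.5 216.7]
btop [257.3 224.5]
12.6167 [0.5143 0.1884 0.1454] [ 0.122  0.146 -0.845  0.086  0.171  1.266] 0.047088124426588725
[0.44765289 0.13329666 1.06693829]
rotation [-0.08, -0.04, 0.04] delta_pos [0.0003, -0.0002, 0.0488] dist 0.0488
```

View pics/w11c.png

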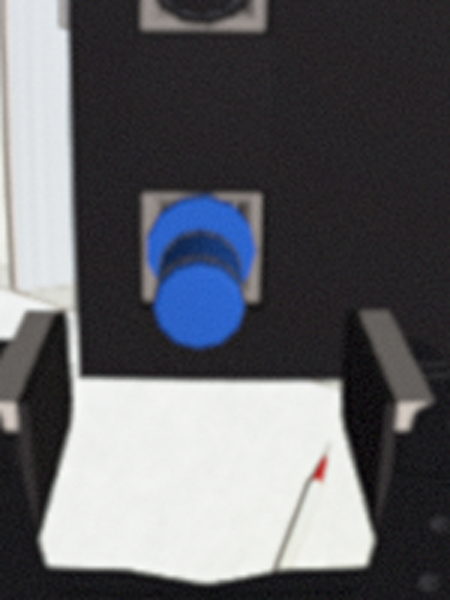

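The blue knob top is at (257,222) and centred within about 1 mm. Descending, with rows at the end of the call to grip.

play_rows(increments=[{"rotation":[0,0,0],"delta_pos":[0.0015,-0.0004,0.02],"hand":-0.1},{"rotation":[0,0,0],"delta_pos":[0.0015,-0.0004,0.035],"hand":-0.1},{"rotation":[0,0,0],"delta_pos":[0.0015,-0.0004,0.045],"hand":-0.1},{"rotation":[0,0,0],"delta_pos":[0.0015,-0.0004,0.049],"hand":-0.1},{"rotation":[0,0,0],"delta_pos":[0.0015,-0.0004,0.049],"hand":-0.1},{"rotation":[0,0,0],"delta_pos":[0.0015,-0.0004,0.049],"hand":-0.1}])

```text
clock: 13.17
eef_pos: [0.5325, 0.2001, 0.103]
tcp_rot: [[-0.453, 0.774, 0.442], [0.891, 0.393, 0.226], [0.001, 0.497, -0.868]]
contact_force: [-4.9, -2.1, -5.8]
grip_width: 0.0468
```

```bash
python3 - <<'E'
from look import *
s,c,p,R=look('w12',{'bk':BK,'btop':BK+.013*CA})
print(s['contact_force'])
cv2.imwrite('pics/w12c.png',cv2.resize(c['img'][200:380,170:370],None,fx=3,fy=3,interpolation=cv2.INTER_CUBIC))
R2=Rtool(-CA,CY)
move(BK+CA*.006+.0015*R2[:,1],R2)
E
```

```text
bk [262.1 255.5]
btop [262.3 269.3]
13.1667 [0.5325 0.2001 0.103 ] [ 0.145  0.265 -0.85  -0.041  0.16   1.286] 0.04683567153226736
[-4.92324342 -2.11116708 -5.80546573]
rotation [-0.22, -0.07, 0.02] delta_pos [-0.0019, 0.0027, 0.0006] dist 0.0033
```

View pics/w12c.png

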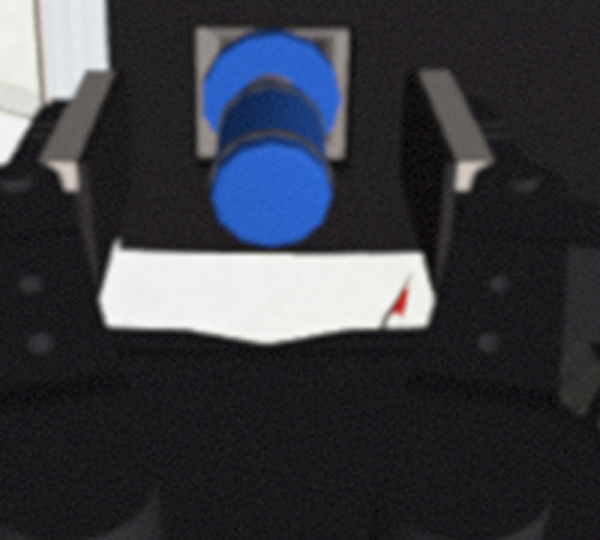

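The view shows the knob centred between the fingers. There is a light sideways load of about 7 N, probably the open linkage brushing the lid, and closing should relieve it as it did with red.

play_rows(increments=[{"rotation":[0,0,0],"delta_pos":[0,0,0],"hand":0.2},{"rotation":[0,0,0],"delta_pos":[0,0,0],"hand":0.5},{"rotation":[0,0,0],"delta_pos":[0,0,0],"hand":1},{"rotation":[0,0,0],"delta_pos":[0,0,0],"hand":1},{"rotation":[0,0,0],"delta_pos":[0,0,0],"hand":1},{"rotation":[0,0,0],"delta_pos":[0,0,0],"hand":1},{"rotation":[0,0,0],"delta_pos":[0,0,0],"hand":1}])

```text
clock: 13.8
eef_pos: [0.5344, 0.2006, 0.1047]
tcp_rot: [[-0.454, 0.771, 0.446], [0.891, 0.393, 0.227], [-0.001, 0.501, -0.866]]
contact_force: [-6.3, -4.1, 4.8]
grip_width: 0.0161
```

play_rows(increments=[{"rotation":[0,0,0],"delta_pos":[0,0.0005,-0.004],"hand":1},{"rotation":[0,0,0],"delta_pos":[0,0.0005,-0.012],"hand":1},{"rotation":[0,0,0],"delta_pos":[0,0.0005,-0.02],"hand":1},{"rotation":[0,0,0],"delta_pos":[0,0.0005,-0.028],"hand":1},{"rotation":[0,0,0],"delta_pos":[0,0.0005,-0.036],"hand":1},{"rotation":[0,0,0],"delta_pos":[0,0.0005,-0.044],"hand":1},{"rotation":[0,0,0],"delta_pos":[0,0.0005,-0.054],"hand":1},{"rotation":[0,0,0],"delta_pos":[0,0.0005,-0.064],"hand":1},{"rotation":[0,0,0],"delta_pos":[0,0.0005,-0.074],"hand":1},{"rotation":[0,0,0],"delta_pos":[0,0.0005,-0.085],"hand":1}])

```text
clock: 14.63
eef_pos: [0.4963, 0.1816, 0.1788]
tcp_rot: [[-0.455, 0.771, 0.446], [0.891, 0.394, 0.228], [-0.0, 0.501, -0.866]]
contact_force: [-0.3, -0.2, -0.2]
grip_width: 0.0159
```

```bash
python3 - <<'E'
from look import *
s,c,p,R=look('w13')
print(s['contact_force'],s['clock'])
pA=p+CA*.06
t=BS-.06*RX-.001*RY; t[2]=.22
move(pA,R); move(t,RU)
c=imaging.capture('scene'); cv2.imwrite('pics/s13.png',cv2.resize(c['img'][120:320,100:360],None,fx=3,fy=3,interpolation=cv2.INTER_CUBIC))
E
```

```text
14.6333 [0.4963 0.1816 0.1788] [ 0.109  0.05  -0.84   0.185  0.179  1.253] 0.015927664614925032
[-0.28141408 -0.21810028 -0.15136332] 14.6333
rotation [0.1, 0.03, 0.03] delta_pos [0.0001, -0.0007, -0.0587] dist 0.0587
rotation [29.37, -8.34, 31.16] delta_pos [-0.1644, -0.0159, -0.0549] dist 0.174
```

View pics/w13.png

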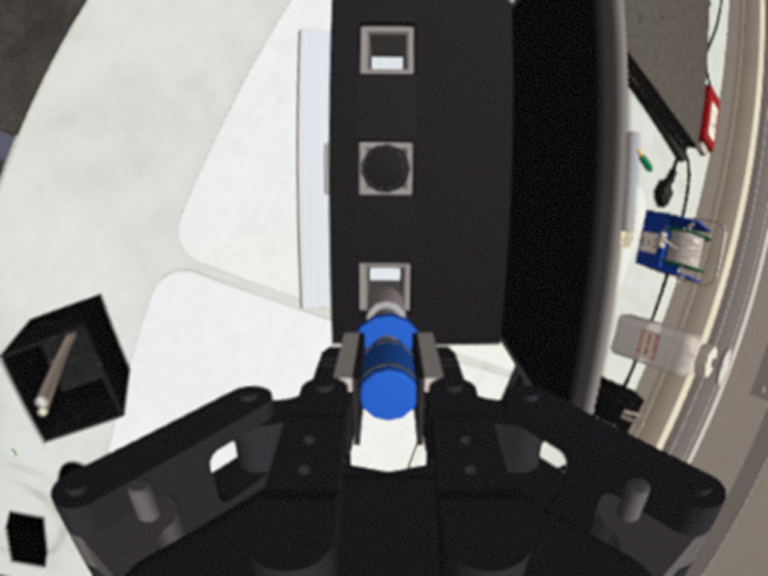

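View pics/s13.png

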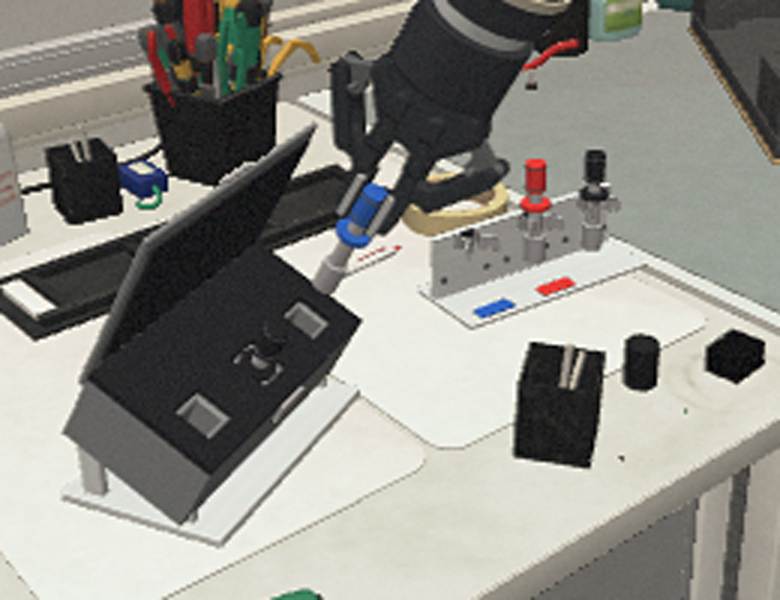

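Blue is out cleanly. Carrying it upright to in front of the blue clip.

play_rows(increments=[{"rotation":[0,0,0],"delta_pos":[0,0,-0.03],"hand":1},{"rotation":[0,0,0],"delta_pos":[0,0,-0.06],"hand":1},{"rotation":[0,0,0],"delta_pos":[-0.035,0,-0.06],"hand":1},{"rotation":[0,0,0],"delta_pos":[-0.07,0,-0.06],"hand":1},{"rotation":[29.4,-8.3,31.2],"delta_pos":[-0.164,-0.016,-0.055],"hand":1},{"rotation":[29.4,-8.3,31.2],"delta_pos":[-0.164,-0.016,-0.055],"hand":1},{"rotation":[29.4,-8.3,31.2],"delta_pos":[-0.164,-0.016,-0.055],"hand":1},{"rotation":[29.4,-8.3,31.2],"delta_pos":[-0.164,-0.016,-0.055],"hand":1},{"rotation":[29.4,-8.3,31.2],"delta_pos":[-0.164,-0.016,-0.055],"hand":1},{"rotation":[29.4,-8.3,31.2],"delta_pos":[-0.164,-0.016,-0.055],"hand":1}])

```text
clock: 15.57
eef_pos: [0.5348, 0.0166, 0.2175]
tcp_rot: [[0.081, 0.997, 0.002], [0.997, -0.081, 0.0], [0.0, 0.002, -1.0]]
contact_force: [-0.0, -0.3, -1.1]
grip_width: 0.0162
```

play_rows(increments=[{"rotation":[0,0,0],"delta_pos":[0,0,0],"hand":1},{"rotation":[0,0,0],"delta_pos":[0,0,0],"hand":1},{"rotation":[0,0,0],"delta_pos":[0,0,0],"hand":1}])

```text
clock: 15.82
eef_pos: [0.534, 0.0171, 0.2166]
tcp_rot: [[0.073, 0.997, 0.006], [0.997, -0.073, 0.003], [0.003, 0.006, -1.0]]
contact_force: [0.5, -0.2, -1.1]
grip_width: 0.0164
```

```bash
python3 - <<'E'
from look import *
s,c,p,R=look('w14',{'bs':BS+[0,0,.006],'bt':BS-.03*RX-[0,0,.048]})
print(s['contact_force'],s['tcp_rot'])
t=BS-.06*RX-.001*RY; t[2]=.1045
move(t,RU)
c=imaging.capture('scene'); 
for z in (.0043,.0063,.0083):
    print(z,[proj(c,p+R@np.array([0,0,z+d])).round(1).tolist() for d in (.0255,.054,.078)])
cv2.imwrite('pics/s14.png',cv2.resize(c['img'][130:190,240:300],None,fx=10,fy=10,interpolation=cv2.INTER_CUBIC))
E
```

```text
bs [320.3 180.4]
bt [284.4 169. ]
15.8167 [0.534  0.0171 0.2166] [-0.107  0.327 -0.202  1.036  0.003  1.537] 0.016380678591213487
[ 0.53812939 -0.17603777 -1.10442354] [[ 0.07324786  0.99729419  0.00624868]
 [ 0.99730846 -0.07326646  0.00280279]
 [ 0.00325303  0.00602656 -0.99997655]]
rotation [0.35, -0.18, 0.58] delta_pos [-0.0008, 0.0001, 0.1125] dist 0.1125
0.0043 [[272.4, 158.1], [272.2, 169.8], [272.0, 179.5]]
0.0063 [[272.4, 158.9], [272.2, 170.7], [272.0, 180.3]]
0.0083 [[272.4, 159.8], [272.2, 171.5], [272.0, 181.1]]
```

View pics/w14.png

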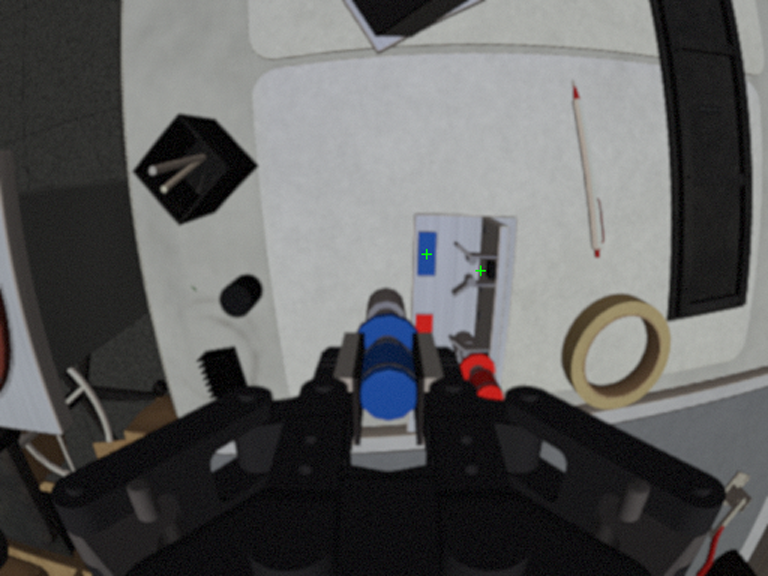

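View pics/s14.png

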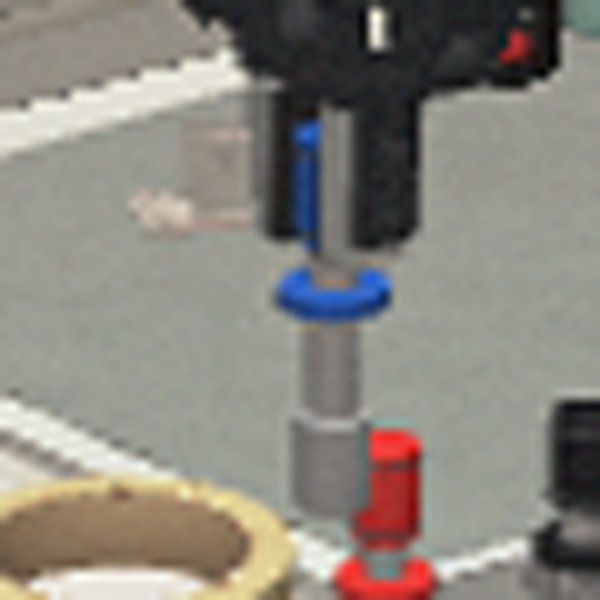

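The gauge is upright, with the blue clip at (478,270) and the neck about 48 mm below the TCP. Lowering.

play_rows(increments=[{"rotation":[0.3,-0.2,0.6],"delta_pos":[-0.0008,0,0.02],"hand":1},{"rotation":[0.3,-0.2,0.6],"delta_pos":[-0.0008,0,0.045],"hand":1},{"rotation":[0.3,-0.2,0.6],"delta_pos":[-0.0008,0,0.07],"hand":1},{"rotation":[0.3,-0.2,0.6],"delta_pos":[-0.0008,0,0.095],"hand":1},{"rotation":[0.3,-0.2,0.6],"delta_pos":[-0.0008,0,0.107],"hand":1},{"rotation":[0.3,-0.2,0.6],"delta_pos":[-0.0008,0,0.112],"hand":1},{"rotation":[0.3,-0.2,0.6],"delta_pos":[-0.0008,0,0.112],"hand":1},{"rotation":[0.3,-0.2,0.6],"delta_pos":[-0.0008,0,0.112],"hand":1}])

```text
clock: 16.58
eef_pos: [0.5348, 0.0162, 0.1061]
tcp_rot: [[0.086, 0.996, 0.001], [0.996, -0.086, -0.001], [-0.001, 0.001, -1.0]]
contact_force: [0.1, 0.7, 0.2]
grip_width: 0.0159
```

```bash
python3 - <<'E'
from look import *
s,c,p,R=look('w15',{'bs':BS+[0,0,.006]})
print(s['contact_force'])
t=BS-.001*RY; t[2]=.1045; move(t,RU)
E
```

```text
bs [355.7 219.5]
16.5833 [0.5348 0.0162 0.1061] [-1.060e-01  4.380e-01 -3.530e-01  7.790e-01 -1.000e-03  1.551e+00] 0.015948666887136857
[0.1494433  0.68765995 0.21193263]
rotation [0.09, 0.06, -0.13] delta_pos [0.0003, 0.0591, 0.0021] dist 0.0592
```

View pics/w15.png

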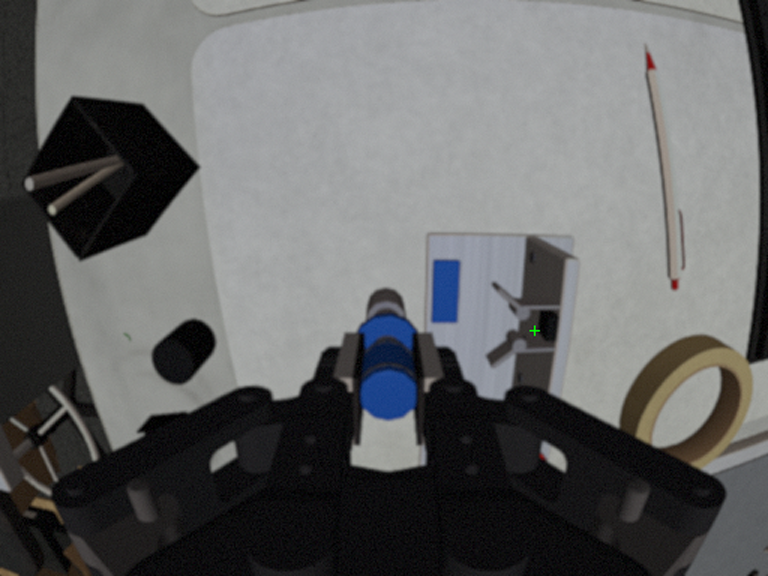

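The view is the same as for red, with the jaws centred on row 330 and the seat mark at (534,330). Pushing in.

play_rows(increments=[{"rotation":[0.1,0,-0.1],"delta_pos":[0.0003,0.01,0.001],"hand":1},{"rotation":[0.1,0,-0.1],"delta_pos":[0.0003,0.02,0.001],"hand":1},{"rotation":[0.1,0,-0.1],"delta_pos":[0.0003,0.028,0.001],"hand":1},{"rotation":[0.1,0,-0.1],"delta_pos":[0.0003,0.035,0.001],"hand":1},{"rotation":[0.1,0,-0.1],"delta_pos":[0.0003,0.04,0.001],"hand":1},{"rotation":[0.1,0,-0.1],"delta_pos":[0.0003,0.044,0.001],"hand":1},{"rotation":[0.1,0,-0.1],"delta_pos":[0.0003,0.048,0.001],"hand":1}])

```text
clock: 17.22
eef_pos: [0.5827, 0.0124, 0.1042]
tcp_rot: [[0.085, 0.996, -0.003], [0.996, -0.085, -0.001], [-0.001, -0.003, -1.0]]
contact_force: [-0.2, -0.6, -0.1]
grip_width: 0.0161
```

play_rows(increments=[{"rotation":[0,0,0],"delta_pos":[0,0.004,0],"hand":1},{"rotation":[0,0,0],"delta_pos":[0,0.008,0],"hand":1},{"rotation":[0,0,0],"delta_pos":[0,0.0115,0],"hand":1},{"rotation":[0,0,0],"delta_pos":[0,0.0115,0],"hand":1}])

```text
clock: 17.55
eef_pos: [0.5941, 0.0118, 0.1037]
tcp_rot: [[0.085, 0.996, -0.003], [0.996, -0.085, -0.0], [-0.0, -0.003, -1.0]]
contact_force: [0.6, 2.1, -1.4]
grip_width: 0.0159
```

play_rows(increments=[{"rotation":[0,0,0],"delta_pos":[0,0.0015,0],"hand":1},{"rotation":[0,0,0],"delta_pos":[0,0.003,0],"hand":1},{"rotation":[0,0,0],"delta_pos":[0,0.003,0],"hand":1},{"rotation":[0,0,0],"delta_pos":[0,0.003,0],"hand":1}])

```text
clock: 17.88
eef_pos: [0.5957, 0.0117, 0.1039]
tcp_rot: [[0.085, 0.996, -0.005], [0.996, -0.085, -0.0], [-0.001, -0.005, -1.0]]
contact_force: [-4.5, 3.2, 1.3]
grip_width: 0.0158
```

play_rows(increments=[{"rotation":[0,0,0],"delta_pos":[0,0.0015,0],"hand":1},{"rotation":[0,0,0],"delta_pos":[0,0.003,0],"hand":1},{"rotation":[0,0,0],"delta_pos":[0,0.003,0],"hand":1},{"rotation":[0,0,0],"delta_pos":[0,0.003,0],"hand":1}])

```text
clock: 18.22
eef_pos: [0.5964, 0.0116, 0.1038]
tcp_rot: [[0.084, 0.996, -0.009], [0.996, -0.084, -0.0], [-0.001, -0.009, -1.0]]
contact_force: [-14.4, 4.0, 9.6]
grip_width: 0.0161
```

play_rows(increments=[{"rotation":[0,0,0],"delta_pos":[0,-0.003,0],"hand":1},{"rotation":[0,0,0],"delta_pos":[0,-0.0045,0],"hand":1},{"rotation":[0,0,0],"delta_pos":[0,-0.0045,0],"hand":1},{"rotation":[0,0,0],"delta_pos":[0,-0.0045,0],"hand":0.3},{"rotation":[0,0,0],"delta_pos":[0,-0.0045,0],"hand":0.1},{"rotation":[0,0,0],"delta_pos":[0,-0.0045,0],"hand":-0.1},{"rotation":[0,0,0],"delta_pos":[0,-0.0045,0],"hand":-0.1},{"rotation":[0,0,0],"delta_pos":[0,-0.0045,0],"hand":-0.1}])

```text
clock: 18.88
eef_pos: [0.5957, 0.0112, 0.1042]
tcp_rot: [[0.085, 0.996, -0.002], [0.996, -0.085, -0.001], [-0.001, -0.002, -1.0]]
contact_force: [0.6, -0.7, -0.2]
grip_width: 0.0469
```

```bash
python3 - <<'E'
from look import *
s,c,p,R=look('w16',{'bs':BS+[0,0,.006]})
print(s['contact_force'])
c=imaging.capture('scene'); cv2.imwrite('pics/s16.png',cv2.resize(c['img'][140:250,230:330],None,fx=5,fy=5,interpolation=cv2.INTER_CUBIC))
E
```

```text
bs [256.  222.2]
18.8833 [0.5957 0.0112 0.1042] [-1.030e-01  5.420e-01 -1.780e-01  8.530e-01 -1.000e-03  1.553e+00] 0.04686879125645197
[ 0.6496686  -0.74249007 -0.20889058]
```

View pics/w16.png

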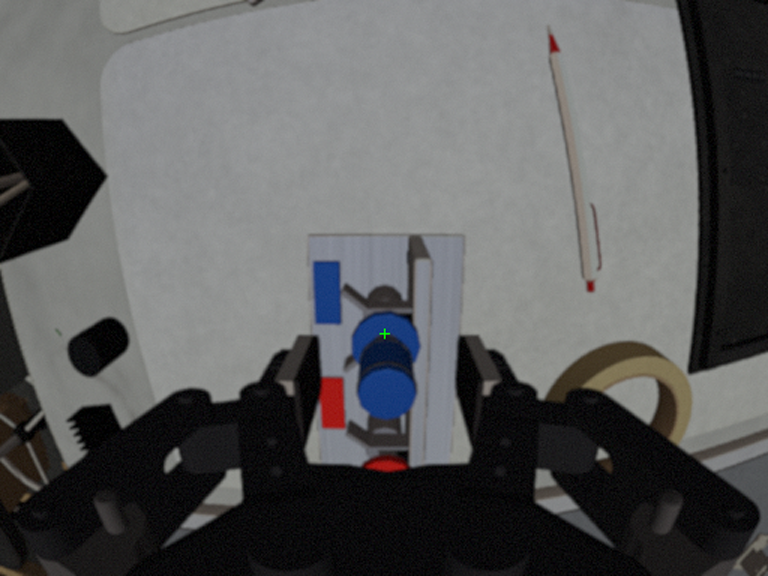

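View pics/s16.png

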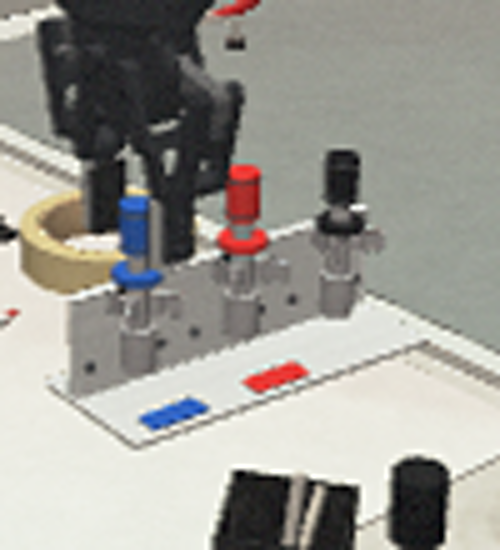

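Blue is home and released. Retreating straight up.

play_rows(increments=[{"rotation":[0,0,0],"delta_pos":[0,0,-0.02],"hand":-0.1},{"rotation":[0,0,0],"delta_pos":[0,0,-0.05],"hand":-0.1},{"rotation":[0,0,0],"delta_pos":[0,0,-0.085],"hand":-0.1},{"rotation":[0,0,0],"delta_pos":[0,0,-0.12],"hand":-0.1},{"rotation":[0,0,0],"delta_pos":[-0.02,-0.08,-0.14],"hand":-0.1},{"rotation":[0,0,0],"delta_pos":[-0.02,-0.08,-0.14],"hand":-0.1},{"rotation":[0,0,0],"delta_pos":[-0.02,-0.08,-0.14],"hand":-0.1},{"rotation":[0,0,0],"delta_pos":[-0.02,-0.08,-0.14],"hand":-0.1},{"rotation":[0,0,0],"delta_pos":[-0.02,-0.08,-0.14],"hand":-0.1}])

```text
clock: 19.73
eef_pos: [0.5148, -0.0018, 0.2447]
tcp_rot: [[0.085, 0.996, -0.001], [0.996, -0.085, -0.001], [-0.001, -0.001, -1.0]]
contact_force: [0.6, -0.8, -0.7]
grip_width: 0.0473
```

```bash
python3 - <<'E'
from look import *
s,c,p,R=look('w17',{'bs':BS,'rs':RS,'bk':BS+[0,0,.041],'rk':RS+[0,0,.041]})
print(s['contact_force'])
a=imaging.capture('scene'); b=imaging.capture('side')
print('pred flange/plug end at seat h=56', [proj(a,[*S[:2],z]).round(1).tolist() for S in (BS,RS) for z in (.0715,.110,.019)])
i1=cv2.resize(a['img'][140:290,220:360],None,fx=2.8,fy=2.8,interpolation=cv2.INTER_CUBIC); i2=cv2.resize(b['img'][130:280,190:330],None,fx=2.8,fy=2.8,interpolation=cv2.INTER_CUBIC)
cv2.imwrite('pics/s17.png',cv2.hconcat([i1,i2]))
E
```

```text
bs [331.8 153.1]
rs [328.4 210.3]
bk [342.1 159.6]
rk [337.4 223.9]
19.7333 [ 0.5148 -0.0018  0.2447] [-1.450e-01  2.770e-01 -1.950e-01  1.100e+00 -1.000e-03  1.511e+00] 0.04730234277283146
[ 0.6032766  -0.78230434 -0.67586918]
pred flange/plug end at seat h=56 [[256.9, 194.9], [256.8, 180.6], [256.9, 213.7], [277.5, 188.4], [277.7, 174.4], [277.1, 206.8]]
```

View pics/s17.png

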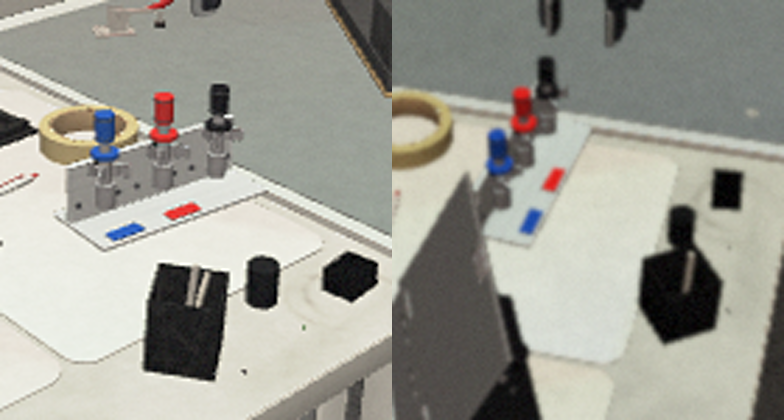

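View pics/w17.png

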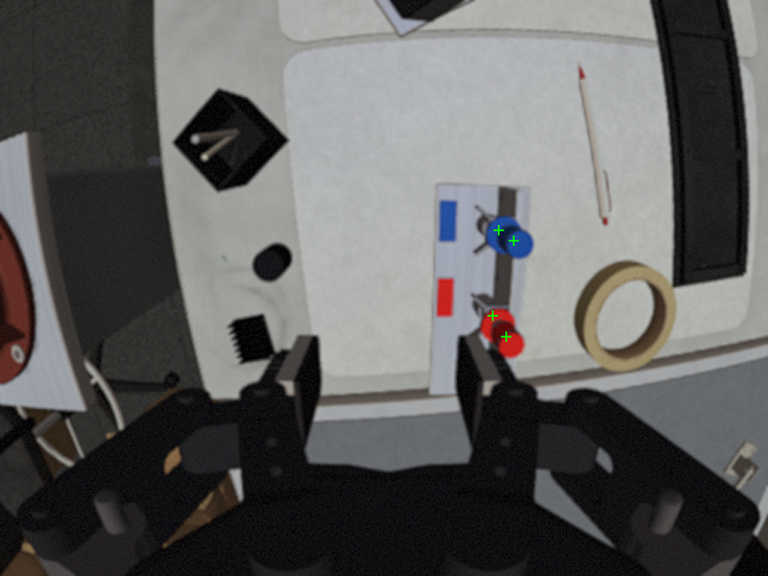

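In the scene view the flanges are at (257,195) for blue and (279,188) for red, within about 2 px of the home prediction. Both gauges are upright, the other items stand where they were, and the robot is clear.

```bash
python3 - <<'E'
from h import *
print(manip.finish_job())
E
```

```text
the job is handed in; nothing more can be done
None
```

I pulled the red gauge straight out of its pocket, then the blue one, and pushed each upright from the front into the clip with its own colour tag. I released both and handed the job in at about 20 s; the hand-in reports no verdict.

**Seating:** I pressed both gauges to about 14 N against the stop and they moved no further. In the last pictures both stand upright with the flange above the jaws and the plug below. The flanges lie within about 2 px of where they should be at the seat height.

**Surroundings:** The two black gauges, cup, capacitor and heat sink look unmoved, and the gripper was clear before hand-in.

**Check that disagreed:** While the gripper was lowered over each knob with its fingers part open, a sideways load of about 7 N deflected the arm by about 2 mm. It was probably the linkage brushing the case lid, and the load fell to about 1 N or less once the gauges were out. It stayed well under the 40 N limit.

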